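# Push the stuck plug out of the storage tube

### The arm

A 6-joint arm with a two-finger parallel gripper is mounted at the origin on a cart in front of the work surface, level with it; the furniture and walls round the work are solid. World frame = base frame: x ahead of the robot, y to its left, z up, the work surface at z = 0. Lengths are in m, angles in rad, forces in N, time in s.
With the tool pointing down it reaches from about 0.35 to 0.775 m from the base axis. Payload 7.3 kg.
Tool frame: the origin (TCP) lies midway between the tips of the shut fingers; the grasp point (between the pads) lies 19 mm behind it (robot.grasp_offset is the z of the grasp point in the tool frame, in m); z points along the fingers, y is the direction in which the jaws open and shut (so a half turn about z gives the same grasp; the last joint's range is limited). The gripper opens to 92 mm and grips with 3 to 60 N. Pads are 19 mm wide; open, the fingers measure 130 mm over their backs; the gripper's body (75 mm by 190 mm) begins 47 mm behind the grasp point.
Start: joints at [1.024, 0.342, 1.524, -0, 1.275, -0.146], TCP at [0.205, 0.483, 0.198] pointing down, gripper open.
Joint ranges: [-2.53, 2.53], [-0.77, 2.02], [0.04, 2.7], [-1, 4.14], [0.28, 2.66], [-3.11, 3.11]. Speed limits (rad/s): [2.57, 2.57, 3.14, 3.14, 3.14, 3.14].

### API

Orientations are given as [roll, pitch, yaw] about the fixed x, y, z axes, in that order (R = Rz(yaw) Ry(pitch) Rx(roll)).
In Python, from cell import observe, imaging, workorder, robot gives the robot as it stands. The module is installed in compiled form; this text tells all that it offers.
- The arm moves only by the tool send_rows, never from a script. Its argument "series" is a list of rows, each a list of 7 numbers: the shift along the tool's x, y, z in m, then the turn, a rotation vector about the tool's x, y, z in rad, then the closure, from 0 (fully open) to 1 (shut). A call has 1 to 5 rows; each row shifts and turns the commanded pose from where the row before left it, along the tool's axes as they then stand; what a row does not reach is not made up. A row lasts 1/12 s, in which the tool goes at most 41.7 mm and 7.16 degrees, less where a joint would pass 70% of its speed; a pose out of reach is approached as far as the arm can. A call is refused whole if a number of a shift passes 0.0417 or a number of a turn 0.125, either way. A call with a gripper value outside its range is refused whole. The fingers move at their own pace and stop on an object; "newtons" is the grip in N (left out, the last holds). Time passes only in rows, so rows that do not move let the fingers close. It gives the time, the measured TCP pose, the force and the opening at its end, in the units of the state.
- observe(): the state, without advancing time (a new reading comes with each control period).
- imaging.read_camera(name): name is "side" or "top" or "wrist"; returns a dict with "color" (400x640x3 uint8, red, green, blue), "range_z" (400x640 float32, m along the optical axis (not along the pixel's ray), 0 where there is no reading), "vfov" (degrees; the focal length in pixels is half the picture's height over the tangent of half this angle, whatever the lens; pixels are square), "cx", "cy" (the principal point, pixels), "T" (4x4, takes a point from camera to world coordinates). Camera axes: x right, y down, z forward; pixel columns grow to the right and rows downward; lengths in m; the calibration is good to about 2 mm. A picture is of the moment at which its call begins.
- workorder.hand_in(): hands the job in, once; it reports no verdict.
The state is a dict: "time": time; "qpos": joint angles; "qvel": joint speeds; "joint_efforts": joint torques, N m; "tool_pos": TCP position; "tool_rot": TCP orientation; "contact_force": force on the tool from outside, world axes, zero at the start; "torque": the same for the moment, N m; "opening": finger opening in m.
Only numpy, scipy, OpenCV 4.12 (cv2) and the standard library are available. Lean on these libraries where they do the work, as an engineer would, in place of code of your own. Each camera call takes 0.05 s, during which the arm holds its last target.

### The job

A red plug is stuck inside the aluminium storage tube clamped in the green stand. Lift the wooden dowel out of its block, lay it on the table and take it again near one end, then push the plug with it right through the tube, out of the far end, into the white tray. Finally draw the dowel back out and lay it flat on the table, clear of the tray; leave the jars, cotton buds, loupe and grey weight undisturbed.

Things in the scene. Friction and masses are not known exactly. Their poses are not given: they have to be found in the camera images.
- tube_stand: Green-based stand, fixed, holding an aluminium tube level. Origin on the table below the tube's middle; own y = push direction, along the tube from near mouth to far end (roughly to the robot's left), z up. Tube 140 long (y -70 to +70), axis 80 above the table, outside diameter 40 (44 at the ends), bore 30. Base plate 120 (x) x 85 (y -60 to +26) x 12 high. The table before the mouth is clear.
- tube_mouth (a point): centre of the tube's near mouth (stand y = -70, 80 above the table), where the dowel goes in; axes as the stand's
- tube_exit (a point): centre of the tube's far end (stand y = +70), where the plug must come out above the tray; axes as the stand's
- plug: Red plug, 26 diameter x 34 long, 20 g, origin at its centre, axis along own y. Its near face sits 35 to 60 deep in the bore, its axis 2 below the tube's. A sprung strip in the top of the bore wedges it: it slides under a steady push of about 4 to 10 N until it leaves the strip 25 before the far end. It drops once the dowel's tip is about level with the tube's far end.
- dowel: Light wooden dowel, an octagon 15 across (it lies on a flat and does not roll), 220 long, 30 to 55 g, origin at its centre, along own y, both ends alike. It starts in the groove of the block, axis 19.5 above the table. Held by its middle it is too short to push the plug out.
- dowel_end_a (a point): centre of one end face of the dowel (own y = +110)
- dowel_end_b (a point): centre of the other end face (own y = -110)
- dowel_block: Dark wooden block, fixed, 60 (x) x 260 (y) x 30 high, origin under its centre. A groove along y, 20 wide, 226 long, floor 12 above the table, holds the dowel below the block's top. Only in the middle (y -23 to +23) is the block cut away over its full width, down to 6 above the table, so that fingers can go down on either side of the dowel and close along x.
- catch_tray: Loose white tray, 240 (x) x 300 (y) x 50 high, floor 6 thick, origin under its centre, standing under the tube's far end, which overhangs its near rim by about 15 to 20 mm. Stays where it is.
- jar_red: bystander: white jar with red lid, 57 diameter, 75 high, origin under its centre
- jar_black: bystander: white jar with black lid, 49 diameter, 60 high, origin under its centre
- cotton_buds: bystander: round clear box of pink cotton buds, 77 diameter, 80 high, origin under its centre
- loupe: bystander: black loupe, 43 diameter, 38 high, origin under its centre
- weight: bystander: grey cloth-covered weight, 100 x 46 x 27, origin under its centre, long side along x
Not all that is in view belongs to the job. Of the things shaped like the dowel, the wooden one is meant.

How it is judged:
By the outcome, as a careful person would: the job done as asked, in the order asked, and still so for the second after the job is handed in, with the robot touching nothing.
It also fails if it takes over 59 s, if anything falls off the work surface, if the arm or the gripper's body presses on something with over 40 N, if the wrist force passes 120 N, or if a joint passes its speed limit or range.

## Working session

There is one attempt and no reset: what is moved stays moved. The work goes in short steps, Python scripts to look and compute and a tool call to move; the robot and the scene stay as the last step left them, time stands still between calls to the robot, and variables do not carry over. Pictures are saved under pics/ and viewed, and the job is handed in when it is done.

Besides the shell and the picture viewer there is one more tool, called after "Emit:" by a JSON object that holds its "op" and its "data". send_rows: Moves the arm, as the interface text tells. Its arguments: {"type":"object","properties":{"series":{"type":"array","items":{"type":"array","items":{"type":"number"}}},"newtons":{"type":"number"}},"required":["series"]}

```bash
mkdir -p pics; cat > h.py <<'E'
import numpy as np, cv2
from cell import observe, imaging, workorder, robot
def cam(n):
    d=imaging.read_camera(n); d['f']=200/np.tan(np.radians(d['vfov'])/2); return d
def save(d,fn,s=1): cv2.imwrite('pics/'+fn,cv2.resize(d['color'][:,:,::-1],None,fx=s,fy=s))
def cloud(d):
    v,u=np.mgrid[0:400,0:640]; z=d['range_z']
    P=np.stack([(u-d['cx'])/d['f']*z,(v-d['cy'])/d['f']*z,z,np.ones_like(z)],-1)@d['T'].T
    return P[...,:3]
def ray(d,u,v,h):
    r=d['T'][:3,:3]@np.array([(u-d['cx'])/d['f'],(v-d['cy'])/d['f'],1]); o=d['T'][:3,3]
    return o+r*(h-o[2])/r[2]
E
python3 - <<'E'
from h import *
print(observe())
for n in ['top','side','wrist']:
    d=cam(n); save(d,n+'0.png',1.25); print(n,d['vfov'],d['cx'],d['cy'],d['T'].round(3).tolist())
    np.savez('/tmp/'+n+'0.npz',**d)
E
```

```text
{'time': 0.0, 'qpos': array([ 1.02399017e+00,  3.42726571e-01,  1.52502650e+00, -3.95956843e-06,
        1.27544958e+00, -1.45994236e-01]), 'qvel': array([-0.00094735,  0.00078699,  0.00111962, -0.00115631,  0.00152064,
       -0.00125097]), 'joint_efforts': array([ 1.47888662e-03, -4.31261730e+01, -2.44221926e+01,  7.17221992e-02,
        5.59725228e-02, -1.92728317e-04]), 'tool_pos': array([0.20456621, 0.48299131, 0.19753972]), 'tool_rot': array([-3.13999924e+00, -2.30469750e-04,  2.74078170e+00]), 'contact_force': array([ 0.7480291 , -0.31796949,  0.48170773]), 'torque': array([-0.03388525,  0.02782858, -0.03373188]), 'opening': 0.09187073293677102}
top 50.561804740137696 316.3205106831372 200.77039016276385 [[0.018, -0.992, 0.126, 0.484], [-1.0, -0.016, 0.018, 0.039], [-0.016, -0.126, -0.992, 1.195], [0.0, 0.0, 0.0, 1.0]]
side 55.86679886720401 324.5827390232496 198.45971559742185 [[0.895, -0.252, 0.367, 0.282], [-0.445, -0.473, 0.76, -0.682], [-0.018, -0.844, -0.536, 0.582], [0.0, 0.0, 0.0, 1.0]]
wrist 67.81175599707684 319.8198793077761 200.79595543696834 [[0.392, 0.891, 0.23, 0.145], [0.92, -0.379, -0.098, 0.509], [-0.0, 0.25, -0.968, 0.383], [0.0, 0.0, 0.0, 1.0]]
```

View pics/top0.png

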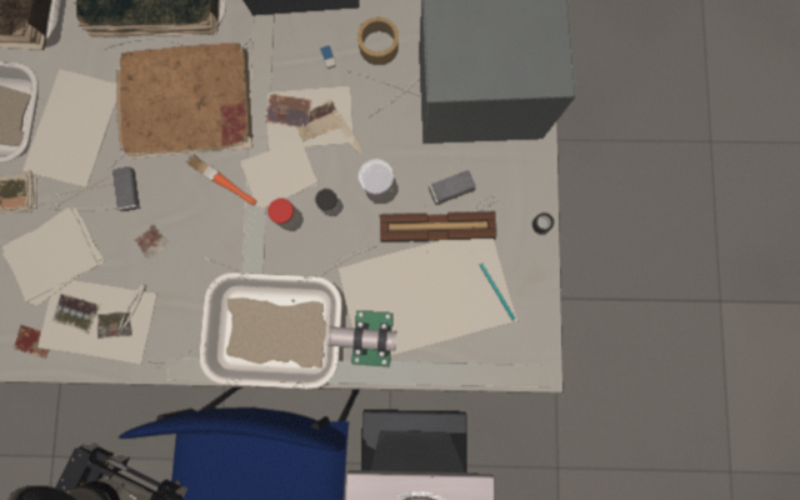

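View pics/side0.png

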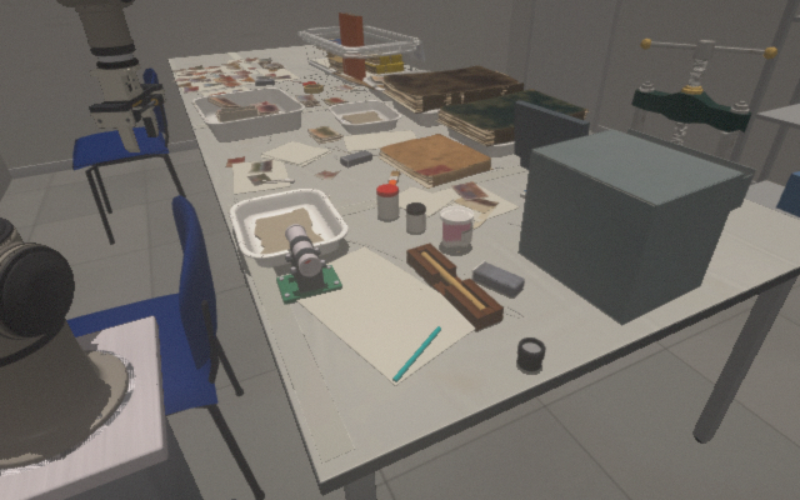

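View pics/wrist0.png

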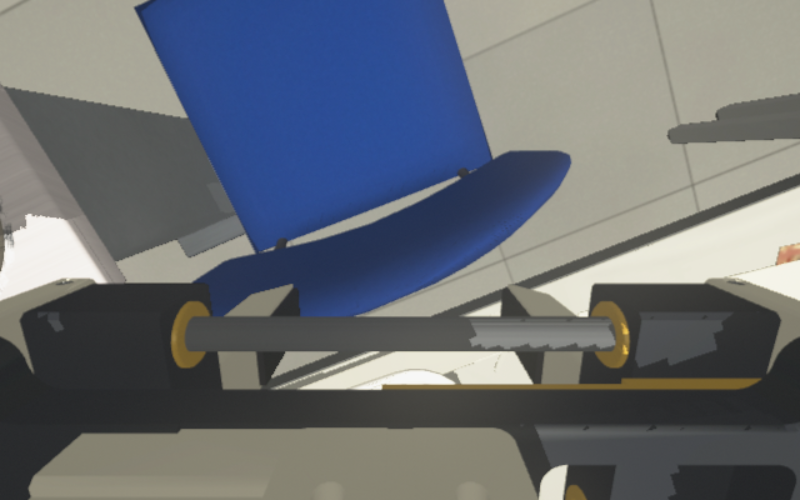

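The top view shows two dowel-like things. The wooden one lies in the dark block at (437,226). The teal stick lies loose on paper at (498,291). The tan stick in the groove is the wooden dowel that is meant. The tube sits on its green base at (375,338), the tray at (272,330), and the jars, buds, weight and loupe at (281,211), (327,200), (376,177), (452,187) and (543,223). I'll confirm in a crop and measure.

```bash
python3 - <<'E'
from h import *
d=dict(np.load('/tmp/top0.npz')); P=cloud(d); c=d['color']; 
cv2.imwrite('pics/crop1.png',cv2.resize(c[160:320,150:450,::-1],None,fx=2.66,fy=2.66,interpolation=cv2.INTER_CUBIC))
hsv=cv2.cvtColor(c,cv2.COLOR_RGB2HSV); Z=P[...,2]
def rect(m,name,h,region=None):
    m=m.astype(np.uint8)
    if region: 
        r=np.zeros_like(m); x0,y0,x1,y1=region; r[y0:y1,x0:x1]=1; m=m*r
    n,l,s,ce=cv2.connectedComponentsWithStats(m); k=1+np.argmax(s[1:,4])
    mm=l==k; v,u=np.nonzero(mm)
    W=np.array([ray(d,a,b,h)[:2] for a,b in zip(u,v)])
    (cx,cy),(w,hh),a=cv2.minAreaRect((W*1000).astype(np.float32))
    print(name,'px',s[k],'ctr',round(cx,1),round(cy,1),'size',round(w,1),round(hh,1),'ang',round(a,2),'medZ',np.median(Z[mm]).round(4)); return mm,W
H,S,V=hsv[...,0],hsv[...,1],hsv[...,2]
reg=(295,160,405,200)
for p in [(350,181),(320,182),(390,170),(398,233),(300,270),(310,170)]: print(p,hsv[p[1],p[0]],P[p[1],p[0]].round(4))
rect((H>8)&(H<28)&(S>60)&(V>120),'dowel',.027,reg)
rect((S>60)&(V<120),'block',.03,reg)
rect((H>40)&(H<95)&(S>60),'base',.012,(270,230,330,300))
rect((Z>.065)&(Z<.12),'tube', .1,(255,250,330,290))
v,u=np.nonzero((Z>.085)&(Z<.115)&(np.arange(640)[None]>255)&(np.arange(640)[None]<330)&(np.arange(400)[:,None]>250)&(np.arange(400)[:,None]<290))
q=P[v,u]; print('tube pts',len(q),q.min(0),q.max(0),q.mean(0), np.polyfit(q[:,1],q[:,0],1))
rect((Z>.04)&(Z<.06),'tray',.05,(155,210,280,315))
E
```

```text
(350, 181) [ 17 108 166] [ 0.6901 -0.0327  0.0261]
(320, 182) [ 16 104 157] [0.6863 0.0511 0.0244]
(390, 170) [ 10 102  90] [ 0.722  -0.1435  0.0313]
(398, 233) [ 87 125 143] [ 0.5483 -0.169   0.0063]
(300, 270) [  7  24 195] [0.4446 0.0974 0.1019]
(310, 170) [ 14  34 142] [ 0.7251  0.0807 -0.0008]
dowel px [311 177  79   7 373] ctr 692.1 -32.5 size 13.6 218.0 ang 2.34 medZ 0.0258
block px [ 304  169   93   24 1547] ctr 689.9 -32.1 size 61.7 256.9 ang 2.37 medZ 0.0284
base px [285 249  29  15 253] ctr 479.2 106.1 size 79.1 37.4 ang 86.31 medZ 0.0118
tube px [262 257  56  28 936] ctr 444.8 125.2 size 140.2 65.3 ang 86.58 medZ 0.0967
tube pts 847 [0.41883463 0.05448254 0.0851178 ] [0.46550618 0.19562733 0.10774884] [0.44282533 0.12464179 0.0963971 ] [0.04973969 0.43662568]
tray px [ 160  218  114   93 2178] ctr 456.6 325.4 size 299.6 239.5 ang 88.26 medZ 0.0482
```

View pics/crop1.png

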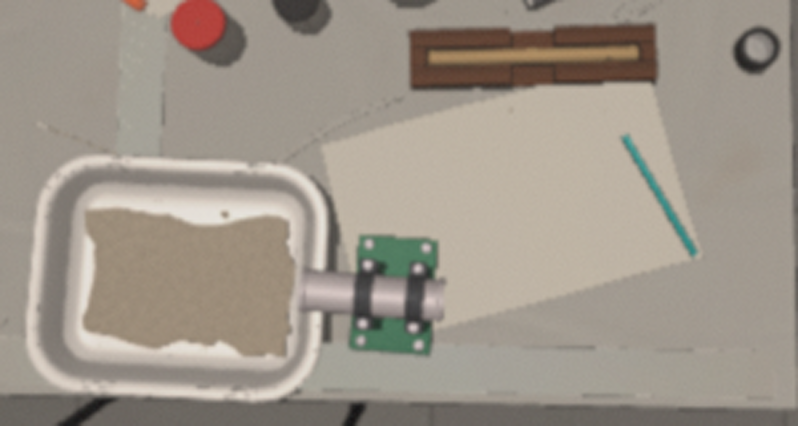

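The crop confirms it: the tan stick lies in the brown block's groove, and the teal one is loose on the paper. I'll refine the tube axis, list where the obstacles are, and work out the first travel.

```bash
cat >> h.py <<'E'
from scipy.spatial.transform import Rotation as Ro
def plan(target,yaw_deg):
    """remaining shift in tool axes + turn about tool axes"""
    s=observe(); R=Ro.from_euler('xyz',s['tool_rot']); Rt=Ro.from_euler('xyz',[np.pi,0,np.radians(yaw_deg)])
    dv=np.array(target)-s['tool_pos']
    print('t',round(s['time'],2),'pos',s['tool_pos'].round(4),'rot',np.degrees(s['tool_rot']).round(2),'F',s['contact_force'].round(1),'open',round(s['opening'],4))
    print('shift now-axes',R.inv().apply(dv).round(4),'shift final-axes',Rt.inv().apply(dv).round(4),'turn',(R.inv()*Rt).as_rotvec().round(4))
E
python3 - <<'E'
from h import *
d=dict(np.load('/tmp/top0.npz')); P=cloud(d); Z=P[...,2]
s=dict(np.load('/tmp/side0.npz')); Q=cloud(s)
for n,A in (('top',P),('side',Q)):
    m=(A[...,0]>.40)&(A[...,0]<.49)&(A[...,1]>.03)&(A[...,1]<.22)&(A[...,2]>.075)&(A[...,2]<.115)
    q=A[m]
    q=q[(q[:,1]>.07)&(q[:,1]<.18)]
    # cylinder fit r=.02, axis x=a+b*(y-.125), z=c
    from scipy.optimize import least_squares
    f=lambda p: np.hypot((q[:,0]-p[0]-p[1]*(q[:,1]-.125))/np.hypot(1,p[1]),q[:,2]-p[2])-.0205
    r=least_squares(f,[.443,.05,.08],loss='soft_l1',f_scale=.002); print(n,len(q),r.x.round(4),np.abs(r.fun).mean().round(4), A[m][:,1].min(),A[m][:,1].max(), np.percentile(A[m][:,1],[1,99]))
    q=A[(A[...,2]>.012)&(A[...,2]<.035)&(A[...,0]>.64)&(A[...,0]<.74)&(A[...,1]>-.18)&(A[...,1]<.11)]
    print(' block',(cv2.minAreaRect((q[:,:2]*1000).astype(np.float32))))
    hsv=cv2.cvtColor((d if n=='top' else s)['color'],cv2.COLOR_RGB2HSV)
    t=A[(abs(hsv[...,0].astype(int)-88)<8)&(hsv[...,1]>90)&(A[...,0]>.4)&(A[...,1]<-.05)]
    print(' teal',t.min(0).round(3),t.max(0).round(3))
    q=A[(hsv[...,0]>8)&(hsv[...,0]<28)&(hsv[...,1]>60)&(hsv[...,2]>120)&(A[...,0]>.66)&(A[...,0]<.72)&(A[...,1]>-.17)&(A[...,1]<.1)&(A[...,2]>.015)]
    print(' dowel',len(q),(cv2.minAreaRect((q[:,:2]*1000).astype(np.float32))),np.median(q[:,2]))
    for nm,x,y in (('redjar',.72,.25),('blackjar',.75,.12),('buds',.79,.05),('weight',.77,-.06),('loupe',.70,-.22)):
        m=(Z>.02)&(Z<.1)&(np.hypot(P[...,0]-x,P[...,1]-y)<.06); 
        if n=='top' and m.any(): print(nm,P[m].mean(0).round(3),P[m].min(0).round(3),P[m].max(0).round(3))
plan([.691,-.032,.15],92.4)
print(robot.grasp_offset)
E
```

```text
top 690 [0.4426 0.0507 0.08  ] 0.0017 0.05448254260988605 0.19562732503103814 [0.05651765 0.19451799]
 block ((692.9622802734375, -33.01194763183594), (61.26346206665039, 259.00946044921875), 2.300262212753296)
 teal [ 0.488 -0.201  0.004] [ 0.607 -0.132  0.015]
 dowel 372 ((692.7312622070312, -32.89929962158203), (14.066717147827148, 218.7940216064453), 2.4296257495880127) 0.02583596395211929
redjar [0.726 0.252 0.06 ] [0.688 0.193 0.02 ] [0.764 0.309 0.079]
blackjar [0.773 0.106 0.076] [0.696 0.069 0.022] [0.81  0.142 0.091]
buds [0.788 0.089 0.081] [0.753 0.069 0.022] [0.824 0.109 0.091]
weight [ 0.776 -0.065  0.026] [ 0.711 -0.117  0.02 ] [ 0.818 -0.012  0.037]
loupe [ 0.702 -0.261  0.033] [ 0.683 -0.28   0.02 ] [ 0.723 -0.16   0.044]
side 399 [0.4417 0.0641 0.081 ] 0.0011 0.051226294362622826 0.19566369781692183 [0.05291794 0.19317646]
 block ((691.1749877929688, -34.469207763671875), (62.2169303894043, 262.0450744628906), 2.303041934967041)
 teal [ 0.487 -0.208  0.007] [ 1.373 -0.06   0.268]
 dowel 299 ((700.0774536132812, -23.88128662109375), (46.92483139038086, 238.27976989746094), 4.973129749298096) 0.027216430788951862
t 0.15 pos [0.2046 0.4831 0.1977] rot [-1.7994e+02 -1.0000e-02  1.5703e+02] F [ 0.1  0.2 -0.4] open 0.0916
shift now-axes [-0.6488 -0.2845  0.0479] shift final-axes [-0.535   0.4644  0.0477] turn [-1.1000e-03  5.0000e-04  1.1281e+00]
-0.0188
```

Emit:
{"op": "send_rows", "data": {"series": [[-0.036,-0.016,0,0,0,0.12,0],[-0.038,-0.011,0,0,0,0.12,0],[-0.039,-0.006,0,0,0,0.12,0],[-0.04,-0.002,0,0,0,0.12,0],[-0.04,0.003,0,0,0,0.12,0]]}}

```text
time: 0.57
tool_pos: [0.3429, 0.3386, 0.1981]
tool_rot: [-3.141, -0.0, 2.136]
contact_force: [1.2, 0.4, -0.1]
opening: 0.0917
```

Emit:
{"op": "send_rows", "data": {"series": [[-0.039,0.008,0,0,0,0.12,0],[-0.038,0.013,0,0,0,0.12,0],[-0.036,0.017,0,0,0,0.12,0],[-0.034,0.021,0,0,0,0.12,0],[-0.032,0.024,0,0,0,0.04,0]]}}

```text
time: 0.98
tool_pos: [0.4814, 0.1942, 0.1981]
tool_rot: [-3.141, -0.0, 1.614]
contact_force: [-0.1, 0.3, 0.7]
opening: 0.0921
```

```bash
python3 - <<'E'
from h import *
plan([.692,-.033,.15],92.4)
E
```

```text
t 0.98 pos [0.4814 0.1942 0.1981] rot [-1.7999e+02 -1.0000e-02  9.2500e+01] F [-0.1  0.3  0.7] open 0.0921
shift now-axes [-0.2362  0.2004  0.048 ] shift final-axes [-0.2358  0.2009  0.0481] turn [-0.0002 -0.0002  0.0018]
```

Emit:
{"op": "send_rows", "data": {"series": [[-0.0295,0.025,0,0,0,0,0],[-0.0295,0.025,0,0,0,0,0],[-0.0295,0.025,0,0,0,0,0],[-0.0295,0.025,0,0,0,0,0],[-0.0295,0.025,0,0,0,0,0]]}}

```text
time: 1.4
tool_pos: [0.6135, 0.0531, 0.1979]
tool_rot: [-3.141, -0.0, 1.621]
contact_force: [1.1, 0.5, 0.3]
opening: 0.0919
```

Emit:
{"op": "send_rows", "data": {"series": [[-0.0295,0.025,0,0,0,0,0],[-0.0295,0.025,0.01,0,0,0,0],[-0.0295,0.025,0.015,0,0,0,0],[0,0,0.015,0,0,0,0],[0,0,0.008,0,0,0,0]]}}

```text
time: 1.82
tool_pos: [0.6915, -0.0318, 0.1462]
tool_rot: [-3.137, -0.001, 1.618]
contact_force: [-0.4, 0.1, 0.2]
opening: 0.0915
```

```bash
python3 - <<'E'
from h import *
plan([.692,-.033,.15],92.4)
for n in ['wrist','top']:
    d=cam(n); save(d,n+'1.png',1.25); np.savez('/tmp/'+n+'1.npz',**d)
    # predicted px of dowel ends/centre
    for y in (-.11,0,.11):
        th=np.radians(2.4); p=np.array([.692-np.sin(th)*y,-.033+np.cos(th)*y,.027,1]); q=np.linalg.inv(d['T'])@p
        print(n,(q[:2]/q[2]*d['f']+[d['cx'],d['cy']])*1.25)
E
```

```text
t 1.82 pos [ 0.6915 -0.0318  0.1462] rot [-1.7973e+02 -6.0000e-02  9.2700e+01] F [-0.4  0.1  0.2] open 0.0915
shift now-axes [-0.0012  0.0004 -0.0038] shift final-axes [-0.0012  0.0005 -0.0038] turn [-0.0047 -0.001   0.0052]
wrist [398.45795428 356.45195449]
wrist [398.80290765 238.70160202]
wrist [399.21390535  98.40691659]
top [486.99032608 224.05935735]
top [437.68059545 225.34679228]
top [388.4897262  226.63112385]
```

View pics/wrist1.png

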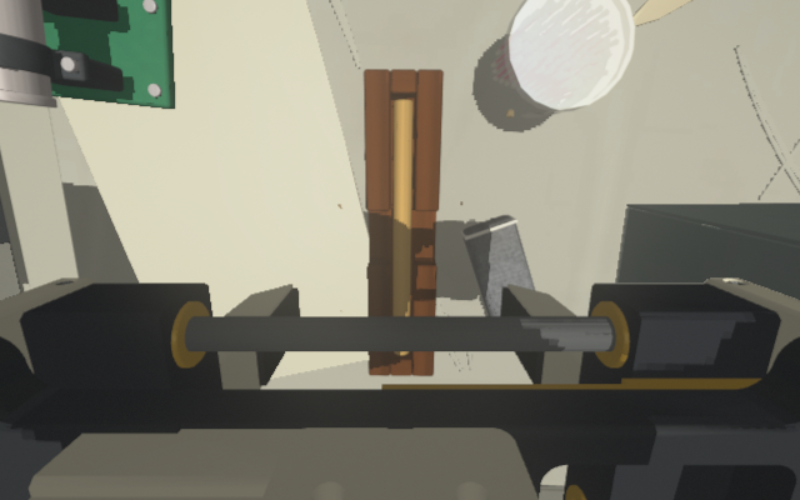

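View pics/top1.png

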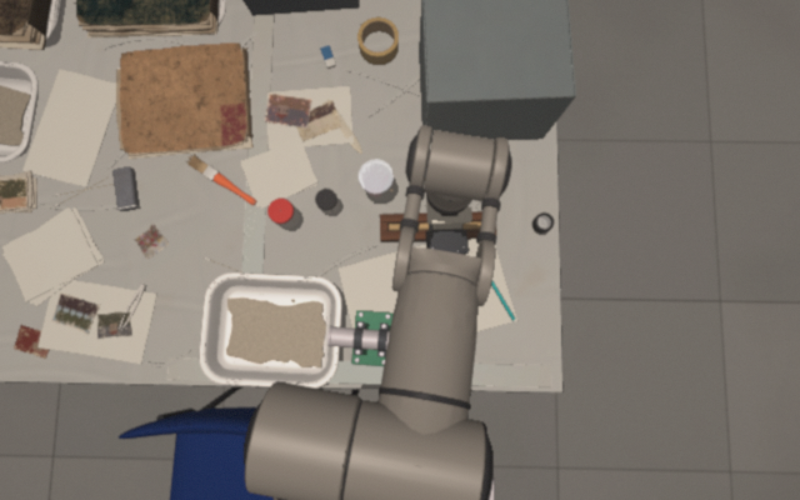

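```bash
python3 - <<'E'
from h import *
d=dict(np.load('/tmp/top0.npz')); P=cloud(d)
m=(P[...,0]>.75)&(P[...,1]<0.02)&(P[...,1]>-.3)&(P[...,2]>.05); q=P[m]; print('box',q.min(0),q.max(0))
for b in np.arange(-.3,.02,.04):
    k=q[(q[:,1]>=b)&(q[:,1]<b+.04)]
    if len(k): print(round(b,2),k[:,0].min().round(3),k[:,2].max().round(3), k[k[:,2]>.15][:,0].min().round(3) if (k[:,2]>.15).any() else None)
d=dict(np.load('/tmp/top1.npz')); P=cloud(d)
m=(P[...,0]>.6)&(P[...,0]<.85)&(P[...,1]<0.1)&(P[...,1]>-.2)&(P[...,2]>.06); q=P[m]; print('arm',q.min(0),q.max(0), np.percentile(q[:,0],99))
for xx in np.arange(.66,.86,.02):
    k=q[(q[:,0]>=xx)&(q[:,0]<xx+.02)]
    if len(k): print(round(xx,2),k[:,2].min().round(3),k[:,2].max().round(3),k[:,1].min().round(3),k[:,1].max().round(3))
plan([.694,-.033,.03],92.4)
E
```

```text
box [ 0.88748996 -0.27613362  0.05011932] [1.1210897  0.0152686  0.25244192]
-0.3 0.901 0.25 0.902
-0.26 0.899 0.252 0.899
-0.22 0.897 0.252 0.897
-0.18 0.894 0.252 0.894
-0.14 0.893 0.251 0.893
-0.1 0.89 0.252 0.89
-0.06 0.889 0.251 0.889
-0.02 0.887 0.251 0.887
arm [ 0.60002419 -0.10082698  0.07190868] [0.82673273 0.09925919 0.54055089] 0.8037299201694897
0.66 0.33 0.54 -0.098 0.039
0.68 0.339 0.54 -0.1 0.041
0.7 0.469 0.541 -0.101 0.038
0.72 0.259 0.534 -0.094 0.033
0.74 0.073 0.514 0.002 0.098
0.76 0.072 0.284 -0.0 0.098
0.78 0.077 0.281 -0.0 0.099
0.8 0.075 0.086 0.069 0.099
0.82 0.078 0.084 0.086 0.099
t 1.92 pos [ 0.6904 -0.0293  0.1477] rot [-1.7972e+02 -8.0000e-02  9.2860e+01] F [-0.3  0.1  0.2] open 0.0918
shift now-axes [-0.004   0.004   0.1177] shift final-axes [-0.0038  0.0034  0.1177] turn [-0.005  -0.0014  0.0081]
```

Emit:
{"op": "send_rows", "data": {"series": [[-0.002,0.002,0.025,-0.0025,0,0.004,0.2],[-0.002,0.002,0.025,-0.0025,0,0.004,0.3],[0,0,0.025,0,0,0,0.3],[0,0,0.025,0,0,0,0.3],[0,0,0.0,0,0,0,0.3]]}}

```text
time: 2.33
tool_pos: [0.6932, -0.0316, 0.0463]
tool_rot: [-3.139, -0.002, 1.615]
contact_force: [-1.4, -0.5, -0.9]
opening: 0.0658
```

```bash
python3 - <<'E'
from h import *
plan([.694,-.033,.0085],92.4)
E
```

```text
t 2.33 pos [ 0.6932 -0.0316  0.0463] rot [-1.7984e+02 -1.0000e-01  9.2510e+01] F [-1.4 -0.5 -0.9] open 0.0658
shift now-axes [-0.0015  0.0009  0.0378] shift final-axes [-0.0014  0.0008  0.0378] turn [-0.0027 -0.0018  0.0019]
```

Emit:
{"op": "send_rows", "data": {"series": [[-0.001,0.001,0.012,-0.0025,0,0,0.3],[0,0,0.012,0,0,0,0.3],[0,0,0.008,0,0,0,0.3],[0,0,0.005,0,0,0,0.3],[0,0,0,0,0,0,0.3]]}}

```text
time: 2.75
tool_pos: [0.6972, -0.0344, 0.0124]
tool_rot: [3.135, -0.0, 1.613]
contact_force: [-0.8, 0.3, -0.3]
opening: 0.0641
```

Emit:
{"op": "send_rows", "data": {"series": [[0,0,0,0,0,0,1],[0,0,0,0,0,0,1],[0,0,0,0,0,0,1],[0,0,0,0,0,0,1],[0,0,0,0,0,0,1]], "newtons": 30}}

```text
time: 3.17
tool_pos: [0.698, -0.0346, 0.0137]
tool_rot: [3.133, 0.0, 1.613]
contact_force: [-0.8, 0.4, -0.8]
opening: 0.0355
```

```bash
python3 - <<'E'
from h import *
plan([.694,-.033,.0085],92.4)
E
```

```text
t 3.17 pos [ 0.698  -0.0346  0.0137] rot [179.53   0.    92.4 ] F [-0.8  0.4 -0.8] open 0.0355
shift now-axes [ 0.0018 -0.004   0.0051] shift final-axes [ 0.0018 -0.0039  0.0052] turn [ 0.0082  0.     -0.    ]
```

Emit:
{"op": "send_rows", "data": {"series": [[0.001,-0.003,0.003,0.008,0,0,0.65],[0,0,0,0,0,0,0.65]]}}

```text
time: 3.33
tool_pos: [0.6941, -0.0334, 0.0097]
tool_rot: [-3.14, -0.0, 1.613]
contact_force: [-1.3, 0.5, -0.2]
opening: 0.0322
```

```bash
python3 - <<'E'
from h import *
plan([.694,-.033,.0085],92.4)
E
```

```text
t 3.33 pos [ 0.6941 -0.0334  0.0097] rot [-1.7988e+02 -2.0000e-02  9.2410e+01] F [-1.3  0.5 -0.2] open 0.0322
shift now-axes [ 0.0004 -0.0001  0.0012] shift final-axes [ 0.0004 -0.0001  0.0012] turn [-0.002  -0.0003  0.0002]
```

Now it is well placed, so I'll close.

Emit:
{"op": "send_rows", "data": {"series": [[0,0,0.0005,0,0,0,1],[0,0,0,0,0,0,1],[0,0,0,0,0,0,1],[0,0,0,0,0,0,1],[0,0,0,0,0,0,1]], "newtons": 35}}

```text
time: 3.75
tool_pos: [0.6948, -0.0337, 0.0098]
tool_rot: [-3.141, -0.0, 1.613]
contact_force: [0.1, 0.3, -0.1]
opening: 0.0037
```

```bash
python3 - <<'E'
from h import *
plan([.694,-.033,.1],92.4)
E
```

```text
t 3.75 pos [ 0.6948 -0.0337  0.0098] rot [-179.98   -0.     92.41] F [ 0.1  0.3 -0.1] open 0.0037
shift now-axes [ 0.0007 -0.0008 -0.0902] shift final-axes [ 0.0007 -0.0008 -0.0902] turn [-0.0003 -0.0001  0.0001]
```

```bash
python3 - <<'E'
from h import *
for n in ['wrist','side']:
    d=cam(n); save(d,n+'2.png',1.25); np.savez('/tmp/'+n+'2.npz',**d)
d=dict(np.load('/tmp/side2.npz')); cv2.imwrite('pics/side2c.png',cv2.resize(d['color'][170:290,290:430,::-1],None,fx=5,fy=5,interpolation=cv2.INTER_CUBIC))
print(observe()['opening'])
E
```

```text
0.0005066593564317062
```

View pics/wrist2.png

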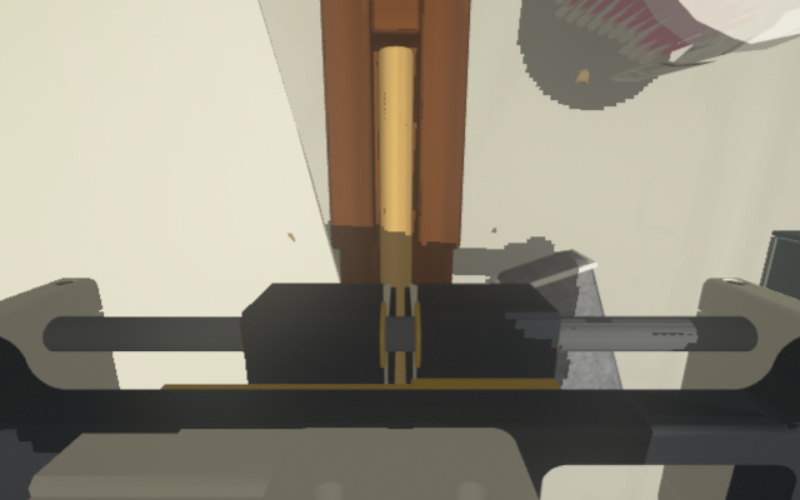

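View pics/side2c.png

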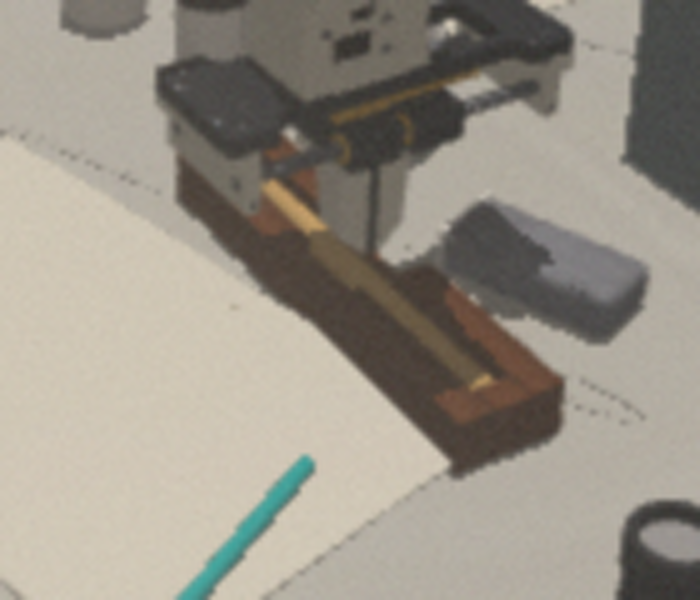

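```bash
python3 - <<'E'
from h import *
s=observe(); print(s['tool_pos'],s['contact_force'])
d=dict(np.load('/tmp/side2.npz')); P=cloud(d)
def pj(d,p): q=np.linalg.inv(d['T'])@np.append(p,1); return q[:2]/q[2]*d['f']+[d['cx'],d['cy']]
for z in (.0098,.03,.05,.08): print(z,(pj(d,[s['tool_pos'][0],s['tool_pos'][1],z])-[290,170])*5)
for y in (-.11,-.05,0,.05,.11):
    th=np.radians(2.4); print('dowel',y,(pj(d,[.692-np.sin(th)*y,-.033+np.cos(th)*y,.027])-[290,170])*5)
for (u,v) in [(375,245),(360,230),(385,200),(345,200),(360,180),(340,255),(300,205),(400,225),(275,200),(370,300)]:
    print((u,v),P[170+v//5,290+u//5].round(4))
E
```

```text
[ 0.69478794 -0.0336941   0.00978711] [ 0.04025334 -0.04441992 -1.12164448]
0.0098 [354.18723374 285.3371188 ]
0.03 [355.56562012 252.76357331]
0.05 [356.96201195 219.76452956]
0.08 [359.11808739 168.81290816]
dowel -0.11 [483.10048881 381.24601421]
dowel -0.05 [407.41479879 311.51241149]
dowel 0 [349.83140942 258.45750513]
dowel 0.05 [296.62971061 209.43970363]
dowel 0.11 [237.89807527 155.32685186]
(375, 245) [ 0.6973 -0.047   0.0423]
(360, 230) [ 0.6885 -0.0466  0.0539]
(385, 200) [ 0.7028 -0.0455  0.0663]
(345, 200) [ 0.6783 -0.0484  0.0758]
(360, 180) [ 0.6877 -0.046   0.0829]
(340, 255) [ 0.6887 -0.029   0.0277]
(300, 205) [0.6946 0.0216 0.0255]
(400, 225) [0.7504 0.0107 0.0013]
(275, 200) [0.6846 0.0304 0.0265]
(370, 300) [ 0.6793 -0.0726  0.0321]
```

```bash
python3 - <<'E'
from h import *
d=dict(np.load('/tmp/wrist2.npz')); P=cloud(d)
print(d['T'].round(4))
for (u,v) in [(397,150),(350,150),(440,150),(397,60),(397,260),(390,290),(412,290),(398,290),(300,150),(402,330),(387,300),(415,300),(300,300)]:
    print((u,v),P[int(v/1.25),int(u/1.25)].round(4), d['range_z'][int(v/1.25),int(u/1.25)])
c=d['color'][215:320,270:370,::-1]; cv2.imwrite('pics/w2c.png',cv2.resize(c,None,fx=5.5,fy=5.5,interpolation=cv2.INTER_NEAREST))
E
```

```text
[[ 9.992e-01  3.890e-02  1.060e-02  6.937e-01]
 [ 4.030e-02 -9.678e-01 -2.487e-01  3.270e-02]
 [ 6.000e-04  2.489e-01 -9.685e-01  1.955e-01]
 [ 0.000e+00  0.000e+00  0.000e+00  1.000e+00]]
(397, 150) [0.6922 0.035  0.026 ] 0.16359985
(350, 150) [0.6724 0.0341 0.0304] 0.159337
(440, 150) [0.7109 0.0356 0.0306] 0.15916343
(397, 60) [0.6908 0.0712 0.0252] 0.1553022
(397, 260) [ 0.6941 -0.0152  0.0264] 0.17568924
(390, 290) [ 0.6918 -0.0245  0.042 ] 0.16281182
(412, 290) [ 0.701  -0.0228  0.0455] 0.159121
(398, 290) [ 0.6953 -0.0302  0.0263] 0.17953439
(300, 150) [0.6437 0.0333 0.0019] 0.18681134
(402, 330) [ 0.6956 -0.0053  0.1189] 0.083647914
(387, 300) [ 0.6907 -0.0229  0.0577] 0.14723526
(415, 300) [ 0.7022 -0.023   0.0562] 0.1488644
(300, 300) [0.6734 0.0015 0.12  ] 0.080669984
```

View pics/w2c.png

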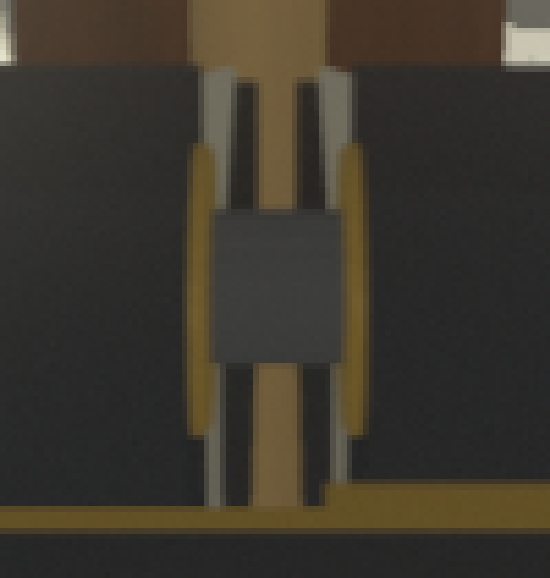

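```bash
python3 - <<'E'
from h import *
for n in ('wrist0','wrist1','wrist2'):
    d=dict(np.load('/tmp/%s.npz'%n)); z=d['range_z']; v,u=np.mgrid[0:400,0:640]
    Pc=np.stack([(u-d['cx'])/d['f']*z,(v-d['cy'])/d['f']*z,z],-1)
    # camera->tilted by ~14.4deg: express along tool axis (world -z approx)
    Pw=cloud(d)-d['T'][:3,3]
    m=(z>.05)&(z<.25)&(v>215)&(v<310)
    print(n)
    for r in range(222,320,6):
        row=(-Pw[r,:,2]); k=[(c,row[c].round(3)) for c in (175,190,200,215,230,300,306,312,320,328,334,410,420,430,440,455) if z[r,c]>0]
        print(r,' '.join(f'{c}:{x:.3f}' for c,x in k))
s=observe();print(s['tool_pos'],s['opening'])
E
```

```text
wrist0
222 175:0.471 190:0.456 200:0.448 215:0.432 230:0.414 300:0.340 306:0.337 312:0.333 320:0.329 328:0.324 334:0.323 410:1.142 420:1.146 430:0.403 440:0.390 455:0.386
228 175:0.440 190:0.428 200:0.420 215:0.406 230:0.157 300:0.332 306:0.329 312:0.327 320:0.322 328:0.320 334:0.320 410:0.156 420:0.396 430:0.386 440:0.384 455:0.384
234 175:0.414 190:0.402 200:0.393 215:0.145 230:0.151 300:0.324 306:0.323 312:0.320 320:0.319 328:0.334 334:1.144 410:0.149 420:0.148 430:0.147 440:0.386 455:0.385
240 175:0.389 190:0.380 200:0.139 215:0.138 230:0.144 300:0.319 306:0.319 312:0.328 320:1.144 328:1.145 334:1.146 410:0.142 420:0.138 430:0.138 440:0.139 455:0.384
246 175:0.370 190:0.130 200:0.131 215:0.131 230:0.142 300:0.335 306:1.143 312:1.144 320:1.146 328:1.142 334:1.147 410:0.140 420:0.134 430:0.131 440:0.131 455:0.384
252 175:0.355 190:0.124 200:0.124 215:0.127 230:0.141 300:1.148 306:1.142 312:1.145 320:1.145 328:1.144 334:1.140 410:0.139 420:0.127 430:0.123 440:0.125 455:0.124
258 175:0.076 190:0.076 200:0.077 215:0.077 230:0.077 300:0.076 306:0.076 312:0.077 320:0.077 328:0.076 334:0
[... 6604 characters left out ...]
75:0.194 190:0.193 200:0.069 215:0.068 230:0.069 300:0.069 306:0.081 312:0.112 320:0.170 328:0.113 334:0.075 410:0.069 420:0.068 430:0.069 440:0.069 455:0.170
306 175:0.193 190:0.194 200:0.069 215:0.069 230:0.068 300:0.068 306:0.079 312:0.112 320:0.170 328:0.066 334:0.067 410:0.067 420:0.067 430:0.067 440:0.066 455:0.172
312 175:0.058 190:0.059 200:0.059 215:0.059 230:0.059 300:0.060 306:0.059 312:0.059 320:0.059 328:0.060 334:0.058 410:0.059 420:0.058 440:0.058 455:0.060
318 175:0.057 190:0.057 200:0.057 215:0.057 230:0.056 300:0.057 306:0.057 312:0.056 320:0.057 328:0.058 334:0.058 410:0.058 420:0.055 430:0.056 440:0.057 455:0.057
[ 0.69478794 -0.0336941   0.00978711] 0.0005066593564317062
```

The two cameras agree with each other and disagree with the tool reading. The wrist and side views both put the fingertips about 28 mm above the reported TCP height, and the jaws closed above the dowel. I'll pin that offset down before going on.

```bash
python3 - <<'E'
from h import *
d=dict(np.load('/tmp/wrist2.npz')); P=cloud(d); dz=d['T'][2,3]-P[...,2]
for n in ('wrist0','wrist1','wrist2'):
    d=dict(np.load('/tmp/%s.npz'%n)); P=cloud(d); dz=d['T'][2,3]-P[...,2]
    cols=(308,310,311,312,313,327,328,329,330) if n=='wrist2' else (225,228,230,234,236,404,408,410,414)
    print(n,[ (c,[round(float(x),3) for x in dz[216:232:2,c]]) for c in cols])
d=dict(np.load('/tmp/side2.npz')); P=cloud(d)
for c in (364,365,366,367,368): print(c,[tuple(P[r,c].round(3)) for r in range(214,226,2)])
E
```

```text
wrist0 [(225, [0.453, 0.441, 0.43, 0.422, 0.41, 0.403, 0.395, 0.152]), (228, [0.449, 0.438, 0.426, 0.418, 0.407, 0.4, 0.156, 0.152]), (230, [0.447, 0.435, 0.425, 0.414, 0.404, 0.396, 0.157, 0.152]), (234, [0.438, 0.427, 0.418, 0.409, 0.4, 0.391, 0.385, 0.157]), (236, [0.437, 0.425, 0.416, 0.407, 0.396, 0.389, 0.381, 0.157]), (404, [1.142, 1.144, 1.142, 1.143, 1.142, 1.147, 1.144, 0.157]), (408, [1.146, 1.145, 1.145, 1.144, 1.141, 1.142, 0.156, 0.153]), (410, [1.143, 1.142, 1.144, 1.142, 1.144, 1.139, 0.156, 0.154]), (414, [1.143, 1.144, 1.141, 1.141, 1.143, 0.411, 0.403, 0.152])]
wrist1 [(225, [0.33, 0.331, 0.33, 0.33, 0.33, 0.332, 0.329, 0.153]), (228, [0.33, 0.33, 0.33, 0.331, 0.33, 0.33, 0.155, 0.153]), (230, [0.33, 0.331, 0.33, 0.33, 0.331, 0.331, 0.155, 0.153]), (234, [0.33, 0.33, 0.33, 0.331, 0.331, 0.331, 0.329, 0.157]), (236, [0.332, 0.331, 0.33, 0.331, 0.329, 0.33, 0.331, 0.156]), (404, [0.306, 0.307, 0.307, 0.307, 0.307, 0.305, 0.307, 0.157]), (408, [0.305, 0.307, 0.306, 0.307, 0.307, 0.306, 0.156, 0.151]), (410, [0.308, 0.306, 0.307, 0.307, 0.307, 0.307, 0.156, 0.153]), (4
[... 1746 characters left out ...]
 np.float64(-0.047), np.float64(0.055)), (np.float64(0.706), np.float64(-0.043), np.float64(0.046)), (np.float64(0.737), np.float64(0.004), np.float64(0.0)), (np.float64(0.73), np.float64(-0.008), np.float64(0.003)), (np.float64(0.726), np.float64(-0.013), np.float64(0.002)), (np.float64(0.718), np.float64(-0.026), np.float64(0.007))]
368 [(np.float64(0.707), np.float64(-0.045), np.float64(0.053)), (np.float64(0.706), np.float64(-0.046), np.float64(0.048)), (np.float64(0.739), np.float64(0.002), np.float64(0.001)), (np.float64(0.734), np.float64(-0.005), np.float64(0.001)), (np.float64(0.731), np.float64(-0.011), np.float64(-0.001)), (np.float64(0.72), np.float64(-0.028), np.float64(0.007))]
```

The tips sit at tool z + 0.028 in both cameras, whether the jaws are open or shut, so I'll use that offset from here on. I'll open the jaws, go about 28 mm lower with force checks, and close.

Emit:
{"op": "send_rows", "data": {"series": [[0,0,-0.002,0,0,0,0.5],[0,0,0,0,0,0,0.5],[0,0,0,0,0,0,0.5],[0,0,0,0,0,0,0.5]]}}

```text
time: 4.18
tool_pos: [0.6948, -0.0337, 0.0118]
tool_rot: [-3.141, -0.0, 1.613]
contact_force: [-0.7, 0.3, -0.5]
opening: 0.0226
```

Emit:
{"op": "send_rows", "data": {"series": [[0,0,0.006,0,0,0,0.5],[0,0,0.006,0,0,0,0.5],[0,0,0.006,0,0,0,0.5],[0,0,0.005,0,0,0,0.5],[0,0,0,0,0,0,0.5]]}}

```text
time: 4.6
tool_pos: [0.6936, -0.0335, -0.0133]
tool_rot: [-3.138, -0.001, 1.613]
contact_force: [-0.0, -0.5, -0.3]
opening: 0.046
```

```bash
python3 - <<'E'
from h import *
plan([.694,-.033,-.019],92.4)
d=cam('side'); cv2.imwrite('pics/side3c.png',cv2.resize(d['color'][170:290,290:430,::-1],None,fx=5,fy=5,interpolation=cv2.INTER_CUBIC))
E
```

```text
t 4.6 pos [ 0.6936 -0.0335 -0.0133] rot [-1.798e+02 -4.000e-02  9.241e+01] F [-0.  -0.5 -0.3] open 0.046
shift now-axes [0.0005 0.0005 0.0057] shift final-axes [0.0005 0.0005 0.0057] turn [-0.0035 -0.0007  0.0001]
```

View pics/side3c.png

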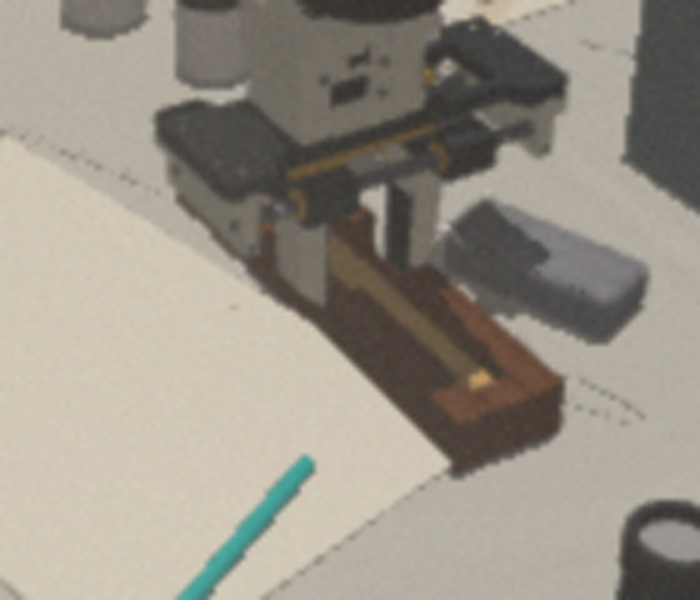

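The fingers now straddle the dowel, with tips at about (310,300) and (405,262) and the dowel passing between. I'll go down 5 mm and close.

Emit:
{"op": "send_rows", "data": {"series": [[0,0,0.003,-0.003,0,0,0.5],[0,0,0.002,0,0,0,0.5],[0,0,0,0,0,0,1],[0,0,0,0,0,0,1],[0,0,0,0,0,0,1]]}}

```text
time: 5.07
tool_pos: [0.6949, -0.0337, -0.016]
tool_rot: [3.139, 0.0, 1.613]
contact_force: [0.3, -0.2, -0.1]
opening: 0.0305
```

Emit:
{"op": "send_rows", "data": {"series": [[0,0,0,0,0,0,1],[0,0,0,0,0,0,1],[0,0,0,0,0,0,1],[0,0,0,0,0,0,1]]}}

```text
time: 5.4
tool_pos: [0.6948, -0.0337, -0.0161]
tool_rot: [3.139, -0.0, 1.613]
contact_force: [-0.1, -1.0, 0.7]
opening: 0.0143
```

Emit:
{"op": "send_rows", "data": {"series": [[0,0,0,0,0,0,1],[0,0,0,0,0,0,1]]}}

```text
time: 5.57
tool_pos: [0.6948, -0.0337, -0.0161]
tool_rot: [3.139, -0.0, 1.613]
contact_force: [0.6, -0.2, 1.2]
opening: 0.0145
```

Emit:
{"op": "send_rows", "data": {"series": [[0,0,-0.01,0,0,0,1],[0,0,-0.015,0,0,0,1],[0,0,-0.02,0,0,0,1],[0,0,-0.02,0,0,0,1],[0,0,-0.02,0,0,0,1]]}}

```text
time: 5.98
tool_pos: [0.6945, -0.0336, 0.0702]
tool_rot: [3.139, -0.0, 1.613]
contact_force: [0.5, 0.4, -0.4]
opening: 0.0146
```

```bash
python3 - <<'E'
from h import *
plan([.59,0,.07],92.4)
d=cam('side'); cv2.imwrite('pics/side4c.png',cv2.resize(d['color'][150:290,250:430,::-1],None,fx=4,fy=4,interpolation=cv2.INTER_CUBIC))
E
```

```text
t 5.98 pos [ 0.6945 -0.0336  0.0702] rot [179.85  -0.    92.41] F [ 0.5  0.4 -0.4] open 0.0146
shift now-axes [ 3.800e-02 -1.029e-01 -1.000e-04] shift final-axes [ 0.038  -0.103   0.0002] turn [ 0.0026 -0.0001  0.0002]
```

View pics/side4c.png

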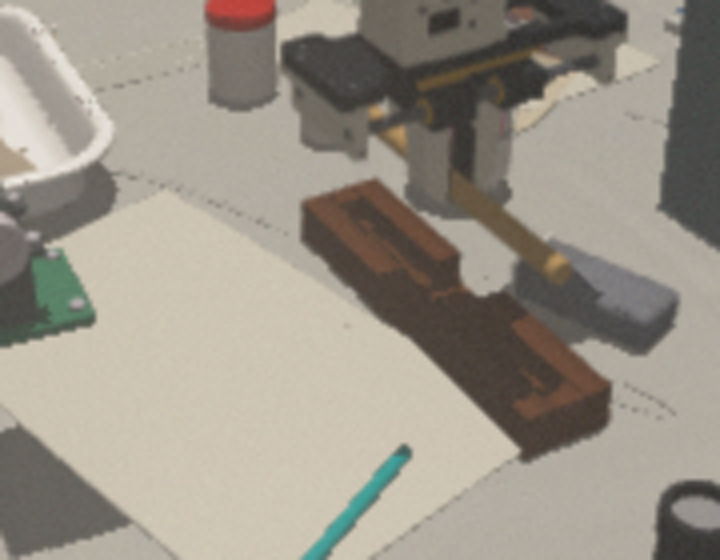

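The dowel is lifted cleanly and hangs level in the jaws, and the block is empty. Next I'll lay it parallel to the tube at about (0.58, 0.02).

Emit:
{"op": "send_rows", "data": {"series": [[0.01,-0.024,0,0.0026,0,0.03,1],[0.011,-0.029,0,0,0,0.03,1],[0.012,-0.029,0,0,0,0.03,1],[0.012,-0.027,0,0,0,0.004,1],[0.003,-0.008,0.01,0,0,0,1]]}}

```text
time: 6.45
tool_pos: [0.5752, 0.0169, 0.0604]
tool_rot: [3.141, -0.001, 1.52]
contact_force: [1.4, -0.2, 0.0]
opening: 0.0144
```

Emit:
{"op": "send_rows", "data": {"series": [[0,0,0.02,0,0,0,1],[0,0,0.02,0,0,0,1],[0,0,0.02,0,0,0,1],[0,0,0.01,0,0,0,1],[0,0,0,0,0,0,1]]}}

```text
time: 6.87
tool_pos: [0.5764, 0.0153, -0.0134]
tool_rot: [-3.137, -0.0, 1.519]
contact_force: [-0.5, 0.6, -0.5]
opening: 0.0145
```

```bash
python3 - <<'E'
from h import *
plan([.58,.02,-.025],87)
d=cam('side'); cv2.imwrite('pics/side5c.png',cv2.resize(d['color'][150:290,200:400,::-1],None,fx=4,fy=4,interpolation=cv2.INTER_CUBIC))
E
```

```text
t 6.87 pos [ 0.5764  0.0153 -0.0134] rot [-1.7975e+02 -2.0000e-02  8.7020e+01] F [-0.5  0.6 -0.5] open 0.0145
shift now-axes [0.0048 0.0034 0.0116] shift final-axes [0.0049 0.0034 0.0116] turn [-0.0043 -0.0004  0.0003]
```

View pics/side5c.png

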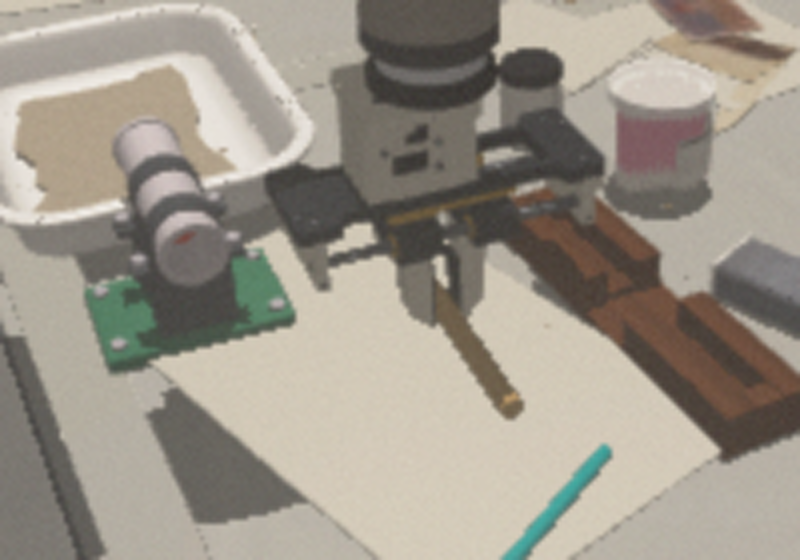

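Emit:
{"op": "send_rows", "data": {"series": [[0,0,0.005,-0.004,0,0,1],[0,0,0.004,0,0,0,1],[0,0,0.002,0,0,0,1],[0,0,0,0,0,0,1]]}}

```text
time: 7.25
tool_pos: [0.578, 0.0152, -0.0223]
tool_rot: [3.138, -0.0, 1.519]
contact_force: [-0.4, -0.2, 0.3]
opening: 0.0144
```

Emit:
{"op": "send_rows", "data": {"series": [[0,0,0.001,0,0,0,1],[0,0,0,0,0,0,1]]}}

```text
time: 7.42
tool_pos: [0.5782, 0.0152, -0.0232]
tool_rot: [3.137, -0.0, 1.519]
contact_force: [-0.2, 0.2, -0.3]
opening: 0.0149
```

Emit:
{"op": "send_rows", "data": {"series": [[0,0,0.002,0.004,0,0,1],[0,0,0.001,0,0,0,1],[0,0,0,0,0,0,1]]}}

```text
time: 7.67
tool_pos: [0.5779, 0.0152, -0.0266]
tool_rot: [-3.141, -0.0, 1.519]
contact_force: [0.5, -0.4, -0.3]
opening: 0.0143
```

Emit:
{"op": "send_rows", "data": {"series": [[0,0,0.001,0,0,0,1],[0,0,0,0,0,0,1]]}}

```text
time: 7.83
tool_pos: [0.5779, 0.0152, -0.0275]
tool_rot: [-3.141, -0.0, 1.519]
contact_force: [-0.4, 0.8, -0.7]
opening: 0.0143
```

Emit:
{"op": "send_rows", "data": {"series": [[0,0,0,0,0,0,0.5],[0,0,0,0,0,0,0.5],[0,0,0,0,0,0,0.5],[0,0,0,0,0,0,0.5],[0,0,-0.005,0,0,0,0.5]]}}

```text
time: 8.25
tool_pos: [0.5774, 0.0152, -0.0229]
tool_rot: [-3.14, -0.0, 1.519]
contact_force: [-0.6, 0.1, -0.2]
opening: 0.0425
```

Emit:
{"op": "send_rows", "data": {"series": [[0,0,-0.02,0,0,0,0.5],[0,0,-0.025,0,0,0,0.5],[0,0,-0.025,0,0,0,0.5],[0,0,-0.01,0,0,0,0.5],[0,0,0,0,0,0,0.5]]}}

```text
time: 8.67
tool_pos: [0.5799, 0.015, 0.0605]
tool_rot: [3.136, 0.0, 1.519]
contact_force: [-0.0, -0.1, 0.2]
opening: 0.0459
```

```bash
python3 - <<'E'
from h import *
plan([.58,.02,-.025],87)
for n in ('wrist','side'):
    d=cam(n); save(d,n+'6.png',1.25); np.savez('/tmp/%s6.npz'%n,**d); P=cloud(d)
    hsv=cv2.cvtColor(d['color'],cv2.COLOR_RGB2HSV)
    m=(hsv[...,0]>10)&(hsv[...,0]<26)&(hsv[...,1]>75)&(P[...,0]>.53)&(P[...,0]<.63)&(P[...,2]<.03)&(P[...,2]>.006)&(P[...,1]>-.15)&(P[...,1]<.18)
    q=P[m]; print(n,len(q),cv2.minAreaRect((q[:,:2]*1000).astype(np.float32)),np.median(q[:,2]),q[:,1].min(),q[:,1].max(),np.polyfit(q[:,1],q[:,0],1))
E
```

```text
t 8.67 pos [0.5799 0.015  0.0605] rot [1.7967e+02 1.0000e-02 8.7020e+01] F [-0.  -0.1  0.2] open 0.0459
shift now-axes [ 0.005  -0.0007  0.0855] shift final-axes [ 0.005  -0.0002  0.0855] turn [0.0057 0.0002 0.0004]
wrist 3878 ((580.2838134765625, 23.630569458007812), (203.30844116210938, 14.485162734985352), 86.98433685302734) 0.0132532461277248 -0.07823937808089697 0.12518271144788176 [0.05319143 0.57899175]
side 221 ((576.3681030273438, 11.578216552734375), (216.33319091796875, 12.086759567260742), 87.18350982666016) 0.01495351872117412 -0.09630032031827573 0.11971501448678068 [0.05514266 0.57454634]
```

View pics/wrist6.png

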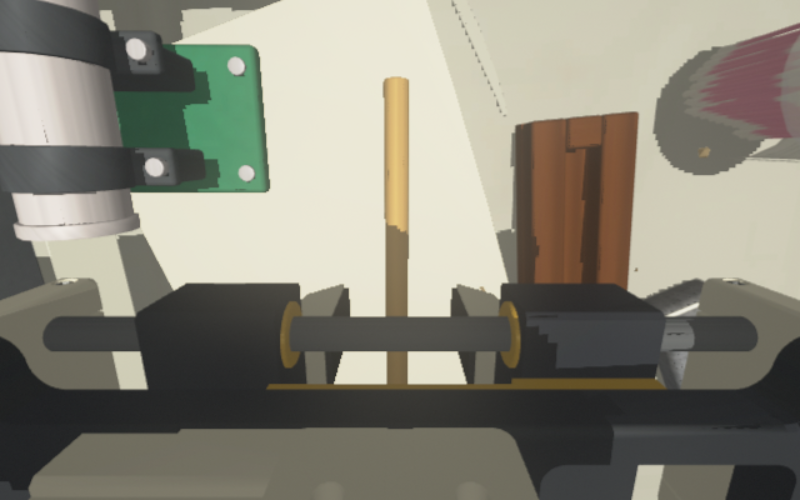

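View pics/side6.png

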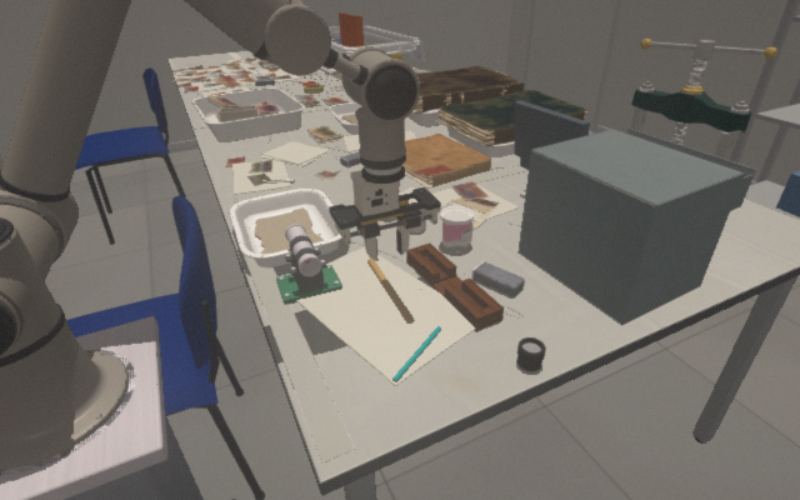

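The wrist view shows the dowel flat on the paper from (397,78) towards the jaws, parallel to the tube. The side view confirms it is flat, with its near end at (410,320). It spans y from about -0.096 to 0.124 on the line x = 0.578 + 0.054·y. I'll regrasp about 22 mm from the near end, at (0.574, -0.073).

Emit:
{"op": "send_rows", "data": {"series": [[-0.022,0,0,0.0057,0,0,0.5],[-0.022,0,0,0,0,0,0.5],[-0.022,-0.0005,0.01,0,0,0,0.5],[-0.022,-0.0005,0.02,0,0,0,0.5],[0,0,0.02,0,0,0,0.5]]}}

```text
time: 9.18
tool_pos: [0.5715, -0.0761, 0.0058]
tool_rot: [-3.135, 0.001, 1.516]
contact_force: [1.1, 0.1, -0.5]
opening: 0.0459
```

Emit:
{"op": "send_rows", "data": {"series": [[0,0,0.015,0,0,0,0.5],[0,0,0.01,0,0,0,0.5],[0,0,0,0,0,0,0.5]]}}

```text
time: 9.43
tool_pos: [0.5694, -0.072, -0.021]
tool_rot: [-3.129, -0.002, 1.519]
contact_force: [-0.6, 0.4, -0.1]
opening: 0.0458
```

```bash
python3 - <<'E'
from h import *
plan([.574,-.073,-.0275],86.95)
d=cam('side'); cv2.imwrite('pics/side7c.png',cv2.resize(d['color'][150:290,200:400,::-1],None,fx=4,fy=4,interpolation=cv2.INTER_CUBIC))
E
```

```text
t 9.43 pos [ 0.5694 -0.072  -0.021 ] rot [-1.7928e+02 -9.0000e-02  8.7010e+01] F [-0.6  0.4 -0.1] open 0.0458
shift now-axes [-0.0007  0.0048  0.0065] shift final-axes [-0.0007  0.0047  0.0065] turn [-0.0125 -0.0015  0.0011]
```

View pics/side7c.png

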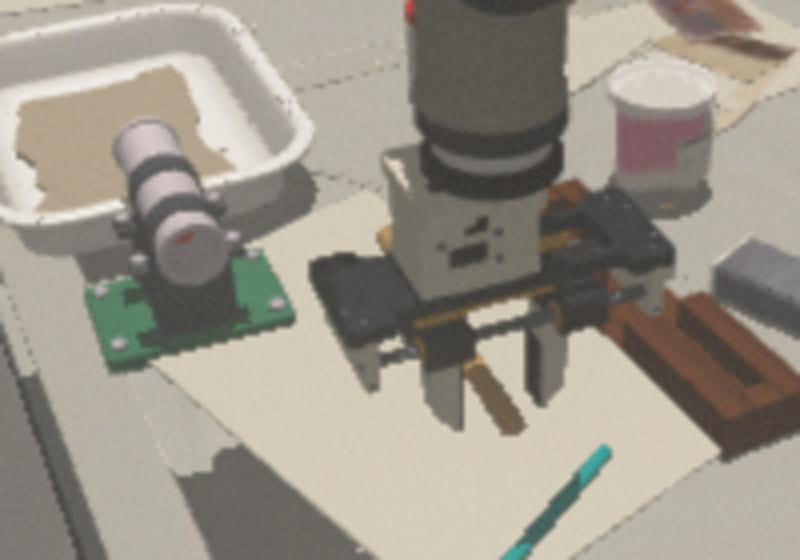

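Emit:
{"op": "send_rows", "data": {"series": [[0,0.001,0.003,-0.003,0,0,0.5],[0,0,0,0,0,0,0.5],[0,0,0,0,0,0,0.5],[0,0,0,0,0,0,0.5]]}}

```text
time: 9.82
tool_pos: [0.5735, -0.0726, -0.0196]
tool_rot: [-3.14, 0.0, 1.519]
contact_force: [0.3, 0.4, 1.1]
opening: 0.046
```

```bash
python3 - <<'E'
from h import *
plan([.574,-.073,-.0275],86.95)
E
```

```text
t 9.82 pos [ 0.5735 -0.0726 -0.0196] rot [-1.7992e+02  1.0000e-02  8.7040e+01] F [0.3 0.4 1.1] open 0.046
shift now-axes [-0.0004  0.0005  0.0079] shift final-axes [-0.0004  0.0005  0.0079] turn [-0.0014  0.0002  0.0016]
```

Emit:
{"op": "send_rows", "data": {"series": [[0,0,0.003,0,0,0,0.5],[0,0,0.003,0,0,0,0.5],[0,0,0.001,0,0,0,0.5],[0,0,0,0,0,0,0.6],[0,0,0,0,0,0,0.7]]}}

```text
time: 10.23
tool_pos: [0.5729, -0.0727, -0.0275]
tool_rot: [-3.138, -0.0, 1.519]
contact_force: [0.3, 0.2, 0.1]
opening: 0.0368
```

```bash
python3 - <<'E'
from h import *
plan([.574,-.073,-.0275],86.95)
E
```

```text
t 10.23 pos [ 0.5729 -0.0727 -0.0275] rot [-1.7982e+02 -1.0000e-02  8.7020e+01] F [0.3 0.2 0.1] open 0.0368
shift now-axes [-0.0003  0.0012 -0.    ] shift final-axes [-0.0003  0.0012 -0.    ] turn [-0.0031 -0.0002  0.0012]
```

Emit:
{"op": "send_rows", "data": {"series": [[0,0,0,0,0,0,1],[0,0,0,0,0,0,1],[0,0,0,0,0,0,1],[0,0,0,0,0,0,1],[0,0,0,0,0,0,1]], "newtons": 50}}

```text
time: 10.65
tool_pos: [0.5731, -0.0727, -0.0273]
tool_rot: [-3.139, -0.0, 1.519]
contact_force: [1.2, 0.6, -0.1]
opening: 0.014
```

Emit:
{"op": "send_rows", "data": {"series": [[0,0,0,0,0,0,1],[0,0,0,0,0,0,1],[0,0,-0.005,0,0,0,1],[0,0,-0.01,0,0,0,1],[0,0,-0.015,0,0,0,1]]}}

```text
time: 11.07
tool_pos: [0.5722, -0.0725, 0.0025]
tool_rot: [-3.136, -0.001, 1.519]
contact_force: [0.5, 0.1, 0.7]
opening: 0.0141
```

Emit:
{"op": "send_rows", "data": {"series": [[0,0,-0.02,0,0,0,1],[0,0,-0.015,0,0,0,1],[0,0,-0.008,0,0,0,1],[0,0,0,0,0,0,1],[0,0,0,0,0,0,1]]}}

```text
time: 11.48
tool_pos: [0.5732, -0.0727, 0.046]
tool_rot: [-3.14, 0.0, 1.519]
contact_force: [-0.3, 0.0, -0.5]
opening: 0.014
```

```bash
python3 - <<'E'
from h import *
plan([.574,-.073,.0445],86.9)
for n in ('wrist','side'):
    d=cam(n); save(d,n+'8.png',1.25); np.savez('/tmp/%s8.npz'%n,**d); P=cloud(d)
    hsv=cv2.cvtColor(d['color'],cv2.COLOR_RGB2HSV)
    m=(hsv[...,0]>10)&(hsv[...,0]<26)&(hsv[...,1]>75)&(P[...,0]>.53)&(P[...,0]<.63)&(P[...,2]<.15)&(P[...,2]>.02)&(P[...,1]>-.15)&(P[...,1]<.18)
    q=P[m]; print(n,len(q),q.min(0).round(4),q.max(0).round(4),'x(y)',np.polyfit(q[:,1],q[:,0],1).round(4),'z(y)',np.polyfit(q[:,1],q[:,2],1).round(4))
E
```

```text
t 11.48 pos [ 0.5732 -0.0727  0.046 ] rot [-179.89    0.     87.02] F [-0.3  0.  -0.5] open 0.014
shift now-axes [-0.0002  0.0008  0.0015] shift final-axes [-0.0002  0.0008  0.0015] turn [-0.002   0.      0.0021]
wrist 7873 [ 0.5615 -0.0937  0.0757] [0.5887 0.0468 0.1499] x(y) [0.0541 0.579 ] z(y) [-0.0109  0.086 ]
side 61 [ 0.5642 -0.1033  0.0777] [0.587  0.1235 0.1499] x(y) [0.0468 0.5749] z(y) [-0.0061  0.0871]
```

View pics/wrist8.png

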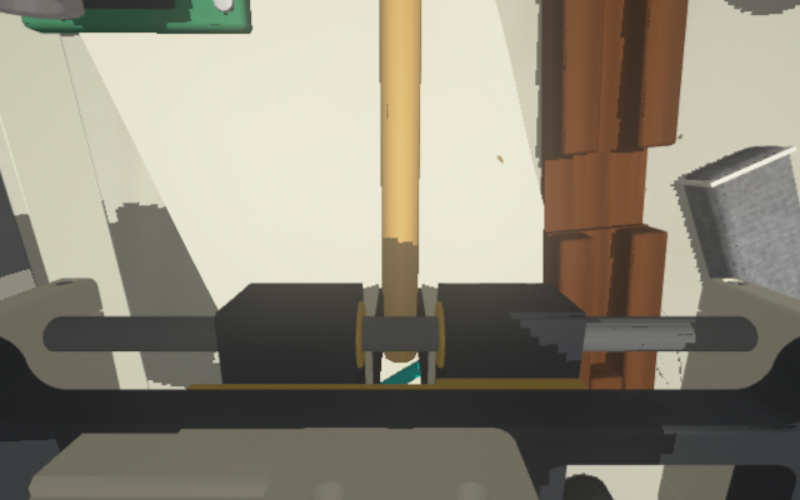

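View pics/side8.png

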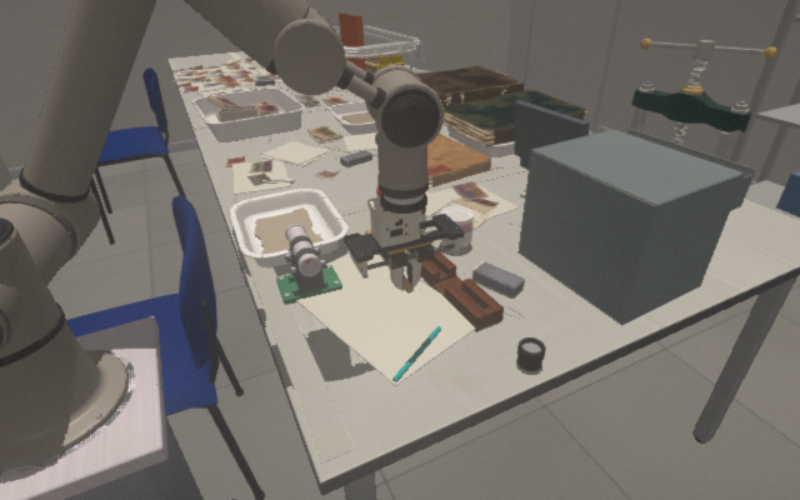

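The dowel is gripped about 22 mm from its tail and stays level, with about 0.6° of droop and its axis at z of about 0.08. I'll back it clear in y, then shift sideways to the tube axis.

Emit:
{"op": "send_rows", "data": {"series": [[-0.02,0,0,0,0,0,1],[-0.03,0,0,0,0,0,1],[-0.03,0,0,0,0,0,1],[-0.017,-0.015,0,0,0,0,1],[0,-0.028,0,0,0,0,1]]}}

```text
time: 12.0
tool_pos: [0.5263, -0.171, 0.0446]
tool_rot: [-3.14, 0.001, 1.516]
contact_force: [-1.0, -0.6, -0.2]
opening: 0.0142
```

Emit:
{"op": "send_rows", "data": {"series": [[0,-0.03,0,0,0,0,1],[0,-0.03,0,0,0,0,1],[0,-0.025,0,0,0,0,1],[0,-0.013,0,0,0,0,1],[0,0,0,0,0,0,1]]}}

```text
time: 12.42
tool_pos: [0.4239, -0.1612, 0.0451]
tool_rot: [-3.135, -0.002, 1.518]
contact_force: [0.2, 0.1, -0.2]
opening: 0.0138
```

Emit:
{"op": "send_rows", "data": {"series": [[0,0,0,0,0,0,1],[0,0,0,0,0,0,1],[0,0,0,0,0,0,1]]}}

```text
time: 12.67
tool_pos: [0.4284, -0.1625, 0.0458]
tool_rot: [-3.139, 0.0, 1.519]
contact_force: [-0.3, -0.6, 0.2]
opening: 0.0144
```

```bash
python3 - <<'E'
from h import *
plan([.4267,-.162,.0465],86.9)
for n in ('wrist','side','top'):
    d=cam(n); save(d,n+'9.png',1.25); np.savez('/tmp/%s9.npz'%n,**d); P=cloud(d)
    hsv=cv2.cvtColor(d['color'],cv2.COLOR_RGB2HSV)
    m=(hsv[...,0]>10)&(hsv[...,0]<26)&(hsv[...,1]>75)&(P[...,0]>.40)&(P[...,0]<.46)&(P[...,2]<.1)&(P[...,2]>.06)&(P[...,1]>-.19)&(P[...,1]<.08)
    q=P[m]
    if len(q)>20: print(n,len(q),q.min(0).round(4),q.max(0).round(4),'x(y)',np.polyfit(q[:,1],q[:,0],1).round(4),'z(y)',np.polyfit(q[:,1],q[:,2],1).round(4))
d=dict(np.load('/tmp/side9.npz')); cv2.imwrite('pics/side9c.png',cv2.resize(d['color'][170:280,190:340,::-1],None,fx=5,fy=5,interpolation=cv2.INTER_CUBIC))
E
```

```text
t 12.67 pos [ 0.4284 -0.1625  0.0458] rot [-179.87    0.     87.04] F [-0.3 -0.6  0.2] open 0.0144
shift now-axes [ 0.0004 -0.0017 -0.0007] shift final-axes [ 0.0004 -0.0017 -0.0007] turn [-0.0022  0.      0.0025]
wrist 7954 [ 0.4168 -0.1834  0.0763] [ 0.4439 -0.0418  0.096 ] x(y) [0.0527 0.4388] z(y) [-0.0048  0.0852]
side 101 [ 0.4197 -0.1869  0.0789] [ 0.4347 -0.1377  0.0905] x(y) [0.1264 0.449 ] z(y) [0.1042 0.1048]
top 351 [ 0.4227 -0.1412  0.0778] [0.4432 0.0336 0.0924] x(y) [0.0494 0.4365] z(y) [-0.0008  0.0864]
```

View pics/wrist9.png

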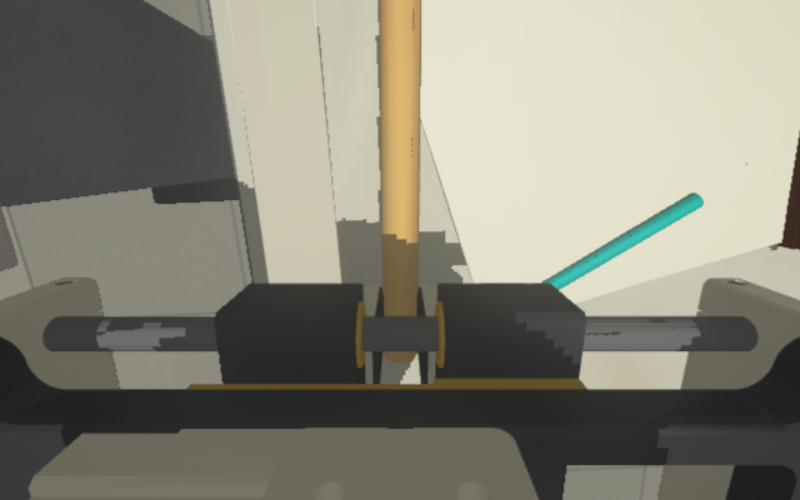

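View pics/side9c.png

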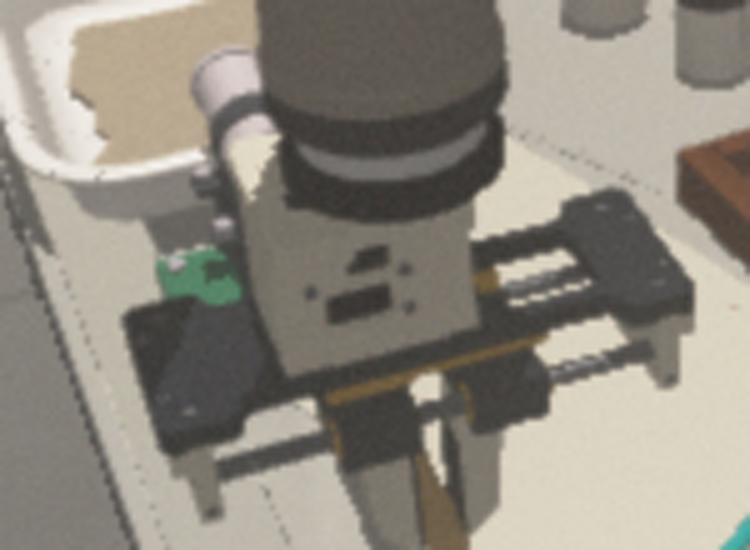

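```bash
python3 - <<'E'
from h import *
d=dict(np.load('/tmp/top9.npz')); cv2.imwrite('pics/top9c.png',cv2.resize(d['color'][230:330,240:400,::-1],None,fx=5,fy=5,interpolation=cv2.INTER_CUBIC))
E
```

```text
(no output)
```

View pics/top9c.png

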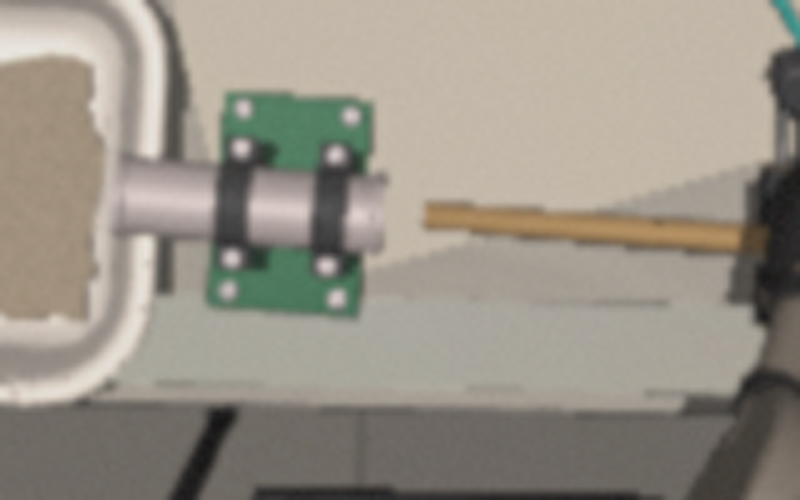

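The top view shows the dowel tip at (428,215) lined up with the tube mouth at (382,212), matching to under 1 mm in x and about 1 mm in z. I'll insert it slowly.

Emit:
{"op": "send_rows", "data": {"series": [[0.006,0,0,0,0,0,1],[0.01,0,0,0,0,0,1],[0.01,0,0,0,0,0,1],[0.01,0,0,0,0,0,1],[0.006,0,0,0,0,0,1]]}}

```text
time: 13.23
tool_pos: [0.4293, -0.1185, 0.046]
tool_rot: [-3.138, -0.001, 1.52]
contact_force: [0.0, -0.4, 0.1]
opening: 0.0141
```

```bash
python3 - <<'E'
from h import *
s=observe(); y=s['tool_pos'][1]
plan([.4284+.0515*(y+.1625),y,.0458],86.95)
d=cam('top'); cv2.imwrite('pics/top10c.png',cv2.resize(d['color'][230:330,240:400,::-1],None,fx=5,fy=5,interpolation=cv2.INTER_CUBIC))
E
```

```text
t 13.23 pos [ 0.4293 -0.1185  0.046 ] rot [-1.7982e+02 -3.0000e-02  8.7080e+01] F [ 0.  -0.4  0.1] open 0.0141
shift now-axes [0.0001 0.0013 0.0002] shift final-axes [0.0001 0.0013 0.0002] turn [-0.0032 -0.0005  0.0023]
```

View pics/top10c.png

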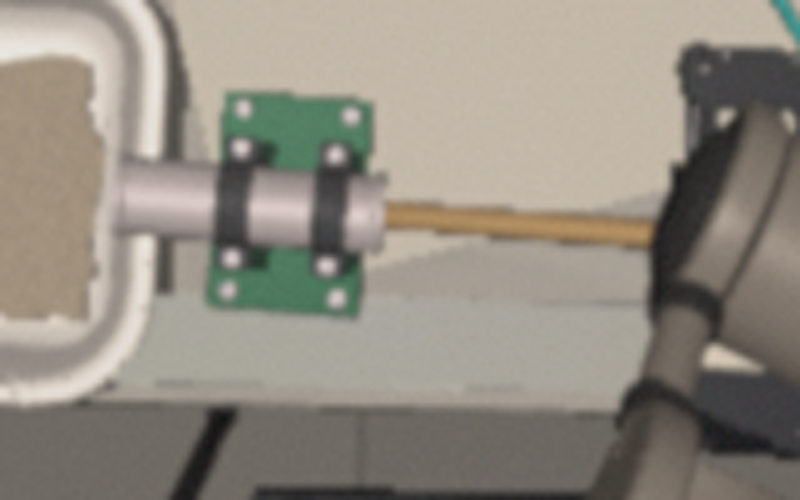

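Emit:
{"op": "send_rows", "data": {"series": [[0.006,0.0005,0,0,0,0,1],[0.008,0.0005,0,0,0,0,1],[0.008,0,0,0,0,0,1],[0.008,0,0,0,0,0,1],[0.008,0,0,0,0,0,1]]}}

```text
time: 13.7
tool_pos: [0.4333, -0.0833, 0.0464]
tool_rot: [-3.141, 0.002, 1.519]
contact_force: [-0.8, -7.3, -0.2]
opening: 0.0143
```

Emit:
{"op": "send_rows", "data": {"series": [[0.006,0,0,0,0,0,1],[0.006,0,0,0,0,0,1],[0.006,0,0,0,0,0,1]]}}

```text
time: 13.95
tool_pos: [0.4341, -0.0653, 0.0463]
tool_rot: [-3.14, 0.002, 1.519]
contact_force: [0.2, -8.2, -0.6]
opening: 0.0141
```

```bash
python3 - <<'E'
from h import *
s=observe(); y=s['tool_pos'][1]
plan([.4284+.0515*(y+.1625),y,.0458],86.95)
E
```

```text
t 13.95 pos [ 0.4341 -0.0653  0.0463] rot [-1.7993e+02  1.3000e-01  8.7050e+01] F [ 0.2 -8.2 -0.6] open 0.0141
shift now-axes [-0.     -0.0007  0.0005] shift final-axes [-0.     -0.0007  0.0005] turn [-0.0012  0.0023  0.0017]
```

The plug is sliding at about 8 N, within the range the task gives. I'll carry on.

Emit:
{"op": "send_rows", "data": {"series": [[0.007,-0.0003,0,0,0,0,1],[0.007,-0.0003,0,0,0,0,1],[0.007,0,0,0,0,0,1],[0.007,0,0,0,0,0,1],[0.006,0,0,0,0,0,1]]}}

```text
time: 14.37
tool_pos: [0.4352, -0.031, 0.0463]
tool_rot: [-3.14, 0.002, 1.519]
contact_force: [-0.6, -6.7, 0.4]
opening: 0.0141
```

Emit:
{"op": "send_rows", "data": {"series": [[0.006,0,0,0,0,0,1],[0.005,0,0,0,0,0,1],[0.005,0,0,0,0,0,1],[0,0,0,0,0,0,1]]}}

```text
time: 14.7
tool_pos: [0.4352, -0.0134, 0.046]
tool_rot: [-3.138, -0.001, 1.52]
contact_force: [-0.7, -0.1, 0.2]
opening: 0.0137
```

```bash
python3 - <<'E'
from h import *
s=observe(); y=s['tool_pos'][1]
plan([.4284+.0515*(y+.1625),y,.0458],86.95)
for n in ('top','side'):
    d=cam(n); r=(230,330,200,360) if n=='top' else (140,260,170,330)
    cv2.imwrite('pics/%s11c.png'%n,cv2.resize(d['color'][r[0]:r[1],r[2]:r[3],::-1],None,fx=4.8,fy=4.8,interpolation=cv2.INTER_CUBIC))
E
```

```text
t 14.7 pos [ 0.4352 -0.0134  0.046 ] rot [-1.7982e+02 -3.0000e-02  8.7060e+01] F [-0.7 -0.1  0.2] open 0.0137
shift now-axes [0.     0.0009 0.0002] shift final-axes [0.     0.0009 0.0002] turn [-0.0032 -0.0006  0.002 ]
```

View pics/top11c.png

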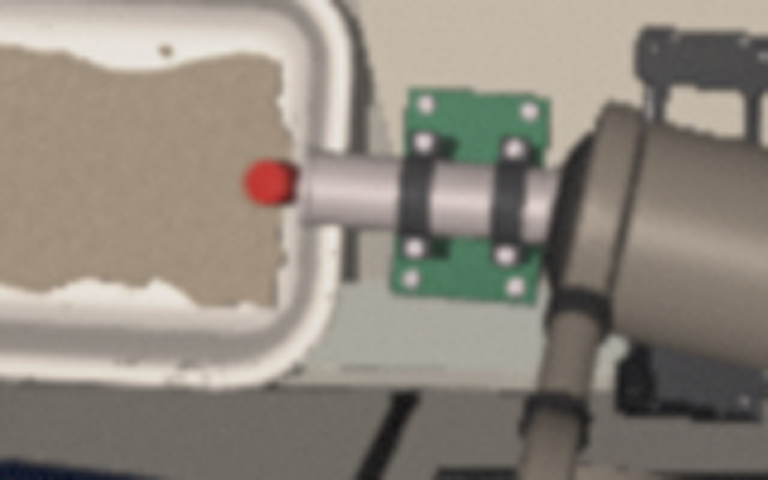

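View pics/side11c.png

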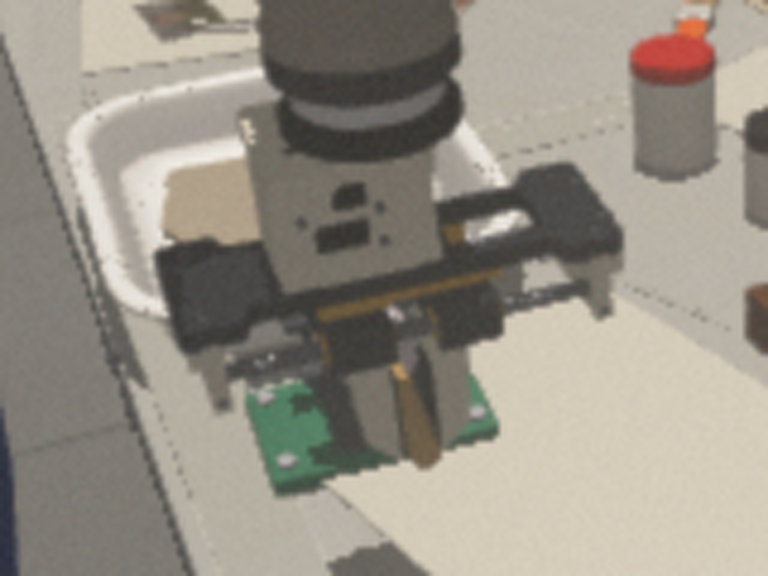

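```bash
python3 - <<'E'
from h import *
d=cam('top'); P=cloud(d); h=cv2.cvtColor(d['color'],cv2.COLOR_RGB2HSV)
m=((h[...,0]<8)|(h[...,0]>172))&(h[...,1]>130)&(P[...,1]>.18)&(P[...,1]<.45)&(P[...,0]<.6)&(P[...,0]>.3)
q=P[m]; print(len(q),q.mean(0),q.min(0),q.max(0),np.median(q[:,2]))
E
```

```text
106 [0.444032   0.24548753 0.03003722] [0.43363501 0.22936042 0.02115407] [0.45563406 0.26273373 0.03653108] 0.030212330789069153
```

The plug has dropped and lies in the tray at about (0.444, 0.246), top about 0.032 above the table, which is right for a 26 mm plug lying on a 6 mm floor, and it's clear of the tube end. I'll draw the dowel back along the axis.

Emit:
{"op": "send_rows", "data": {"series": [[-0.01,0,0,0,0,0,1],[-0.016,0,0,0,0,0,1],[-0.016,0,0,0,0,0,1],[-0.016,0,0,0,0,0,1],[-0.016,0,0,0,0,0,1]]}}

```text
time: 15.27
tool_pos: [0.4314, -0.09, 0.0461]
tool_rot: [-3.139, 0.0, 1.518]
contact_force: [-0.1, 0.1, -0.1]
opening: 0.0143
```

```bash
python3 - <<'E'
from h import *
s=observe(); y=s['tool_pos'][1]
plan([.4284+.0515*(y+.1625),-.165,.0458],86.95)
E
```

```text
t 15.27 pos [ 0.4314 -0.09    0.0461] rot [-179.85    0.     87.  ] F [-0.1  0.1 -0.1] open 0.0143
shift now-axes [-0.0749  0.0047  0.0002] shift final-axes [-0.0749  0.0047  0.0003] turn [-0.0027  0.      0.0009]
```

Emit:
{"op": "send_rows", "data": {"series": [[-0.015,0,0,0,0,0,1],[-0.017,0,0,0,0,0,1],[-0.017,0,0,0,0,0,1],[-0.017,0,0,0,0,0,1],[-0.017,0,0,0,0,0,1]]}}

```text
time: 15.68
tool_pos: [0.4268, -0.173, 0.046]
tool_rot: [-3.139, -0.0, 1.518]
contact_force: [0.1, 0.2, -0.5]
opening: 0.0143
```

Emit:
{"op": "send_rows", "data": {"series": [[-0.005,0,0,0,0,0,1],[0,0,0,0,0,0,1]]}}

```text
time: 15.85
tool_pos: [0.4268, -0.1778, 0.046]
tool_rot: [-3.139, 0.0, 1.516]
contact_force: [-0.9, 1.0, -1.4]
opening: 0.0139
```

```bash
python3 - <<'E'
from h import *
plan([.574,-.073,.0458],86.95)
for n in ('top',):
    d=cam(n); r=(230,330,200,360)
    cv2.imwrite('pics/%s12c.png'%n,cv2.resize(d['color'][r[0]:r[1],r[2]:r[3],::-1],None,fx=4.8,fy=4.8,interpolation=cv2.INTER_CUBIC))
E
```

```text
t 15.85 pos [ 0.4268 -0.1778  0.046 ] rot [-1.7986e+02  1.0000e-02  8.6870e+01] F [-0.9  1.  -1.4] open 0.0139
shift now-axes [ 0.1127  0.1413 -0.0002] shift final-axes [0.1125 0.1414 0.0002] turn [-0.0025  0.0001 -0.0014]
```

View pics/top12c.png

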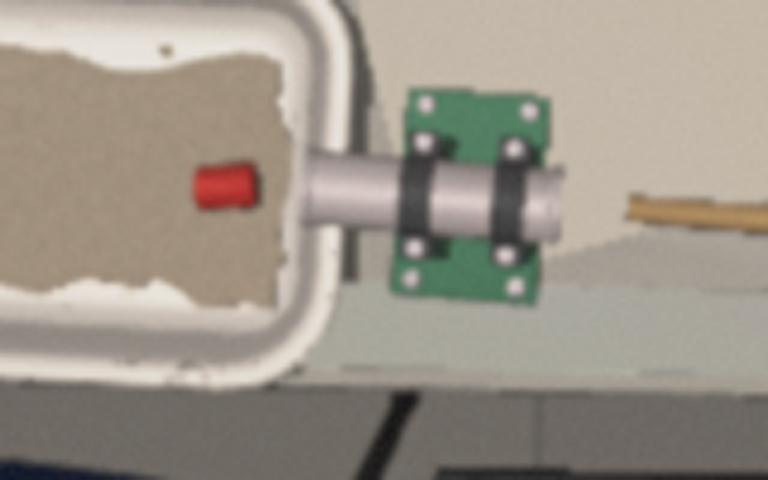

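The plug lies in the tray at (226,187), and the dowel tip at (630,208) is out of the tube. I'll move sideways, then forward, back to the clear laying spot.

Emit:
{"op": "send_rows", "data": {"series": [[0,0.02,0,0,0,0,1],[0,0.03,0,0,0,0,1],[0,0.03,0,0,0,0,1],[0,0.03,0,0,0,0,1],[0.01,0.025,0,0,0,0,1]]}}

```text
time: 16.32
tool_pos: [0.5642, -0.1734, 0.0457]
tool_rot: [-3.14, 0.0, 1.519]
contact_force: [0.1, -0.1, 0.0]
opening: 0.0141
```

Emit:
{"op": "send_rows", "data": {"series": [[0.03,0.006,0,0,0,0,1],[0.03,0,0,0,0,0,1],[0.025,0,0.005,0,0,0,1],[0.013,0,0.01,0,0,0,1],[0,0,0.01,0,0,0,1]]}}

```text
time: 16.73
tool_pos: [0.5731, -0.0723, 0.02]
tool_rot: [-3.138, -0.001, 1.523]
contact_force: [-0.4, 0.9, -1.4]
opening: 0.0145
```

Emit:
{"op": "send_rows", "data": {"series": [[0,0,0.015,0,0,0,1],[0,0,0.015,0,0,0,1],[0,0,0.008,0,0,0,1],[0,0,0,0,0,0,1],[0,0,0,0,0,0,1]]}}

```text
time: 17.15
tool_pos: [0.5728, -0.0762, -0.0179]
tool_rot: [-3.138, -0.0, 1.518]
contact_force: [0.4, -0.6, 0.4]
opening: 0.014
```

```bash
python3 - <<'E'
from h import *
plan([.574,-.073,-.0275],86.95)
d=cam('side'); cv2.imwrite('pics/side13c.png',cv2.resize(d['color'][150:290,200:400,::-1],None,fx=4,fy=4,interpolation=cv2.INTER_CUBIC))
E
```

```text
t 17.15 pos [ 0.5728 -0.0762 -0.0179] rot [-1.7977e+02 -2.0000e-02  8.6980e+01] F [ 0.4 -0.6  0.4] open 0.014
shift now-axes [0.0033 0.0011 0.0096] shift final-axes [0.0033 0.001  0.0096] turn [-0.004  -0.0003  0.0006]
```

View pics/side13c.png

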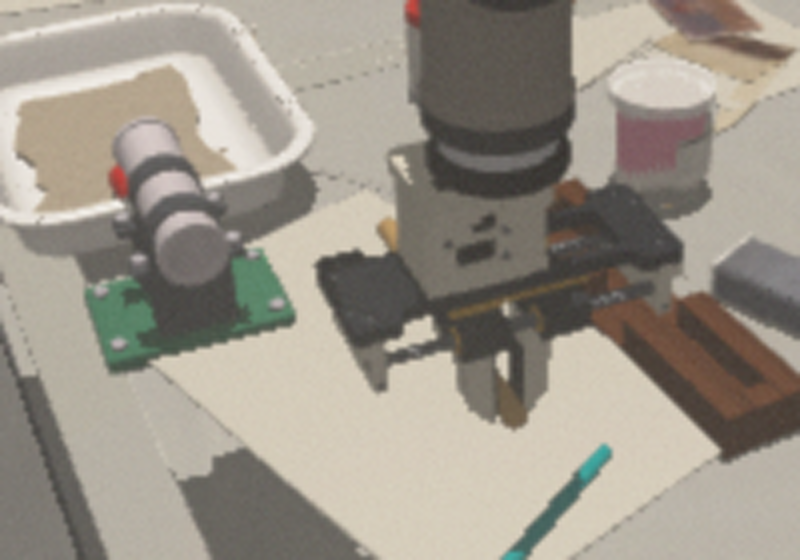

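Emit:
{"op": "send_rows", "data": {"series": [[0,0,0.004,0,0,0,1],[0,0,0.003,0,0,0,1],[0,0,0.0015,0,0,0,1],[0,0,0,0,0,0,1],[0,0,0,0,0,0,1]]}}

```text
time: 17.62
tool_pos: [0.5733, -0.0757, -0.0258]
tool_rot: [-3.139, -0.0, 1.519]
contact_force: [-0.6, -0.8, -1.2]
opening: 0.0141
```

Emit:
{"op": "send_rows", "data": {"series": [[0,0,0.0007,0,0,0,1],[0,0,0,0,0,0,0.9],[0,0,0,0,0,0,0.5],[0,0,0,0,0,0,0.5],[0,0,0,0,0,0,0.5]]}}

```text
time: 18.03
tool_pos: [0.5733, -0.0757, -0.0265]
tool_rot: [-3.139, -0.0, 1.519]
contact_force: [-0.1, 0.7, -0.2]
opening: 0.03
```

Emit:
{"op": "send_rows", "data": {"series": [[0,0,0,0,0,0,0.4],[0,0,-0.004,0,0,0,0.4],[0,0,-0.015,0,0,0,0.4],[0,0,-0.025,0,0,0,0.4],[0,0,-0.03,0,0,0,0.4]]}}

```text
time: 18.45
tool_pos: [0.5721, -0.0754, 0.0471]
tool_rot: [-3.135, -0.001, 1.519]
contact_force: [1.1, -0.5, 0.1]
opening: 0.0547
```

Emit:
{"op": "send_rows", "data": {"series": [[0,0,-0.04,0,0,0,0.4],[0,0,-0.04,0,0,0,0.4],[0,0,-0.03,0,0,0,0.4],[0,0,0,0,0,0,0.4],[0,0,0,0,0,0,0.4]]}}

```text
time: 18.87
tool_pos: [0.5748, -0.076, 0.1598]
tool_rot: [3.14, 0.001, 1.519]
contact_force: [-0.0, 0.8, -0.4]
opening: 0.0552
```

```bash
python3 - <<'E'
from h import *
plan([.574,-.073,-.0275],86.95)
for n in ('wrist','side','top'):
    d=cam(n); save(d,n+'14.png',1.25); P=cloud(d)
    hsv=cv2.cvtColor(d['color'],cv2.COLOR_RGB2HSV)
    m=(hsv[...,0]>10)&(hsv[...,0]<26)&(hsv[...,1]>75)&(P[...,0]>.53)&(P[...,0]<.63)&(P[...,2]<.06)&(P[...,2]>.006)&(P[...,1]>-.15)&(P[...,1]<.18)
    q=P[m]
    if len(q)>20: print(n,len(q),q.min(0).round(4),q.max(0).round(4),'x(y)',np.polyfit(q[:,1],q[:,0],1).round(4),'z(y)',np.polyfit(q[:,1],q[:,2],1).round(4))
E
```

```text
t 18.87 pos [ 0.5748 -0.076   0.1598] rot [1.7989e+02 5.0000e-02 8.7020e+01] F [-0.   0.8 -0.4] open 0.0552
shift now-axes [ 0.0031 -0.0013  0.1873] shift final-axes [ 0.0029 -0.0009  0.1873] turn [0.0019 0.0009 0.0013]
wrist 2629 [ 0.568  -0.0955  0.0068] [0.592  0.1094 0.0167] x(y) [0.0553 0.5794] z(y) [-0.0005  0.013 ]
side 285 [ 0.5664 -0.101   0.0089] [0.5874 0.1193 0.0177] x(y) [0.0529 0.5751] z(y) [0.0034 0.0144]
top 231 [ 0.5705 -0.0319  0.0067] [0.5882 0.1198 0.0198] x(y) [0.0556 0.5764] z(y) [-0.0024  0.0135]
```

View pics/side14.png

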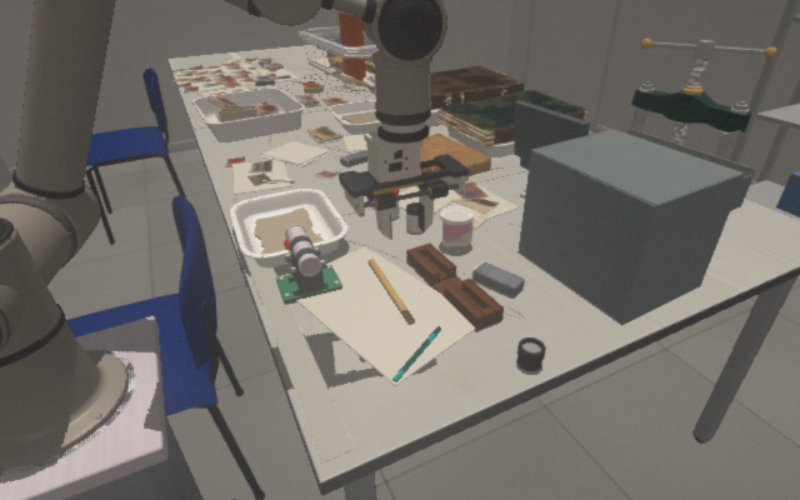

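View pics/top14.png

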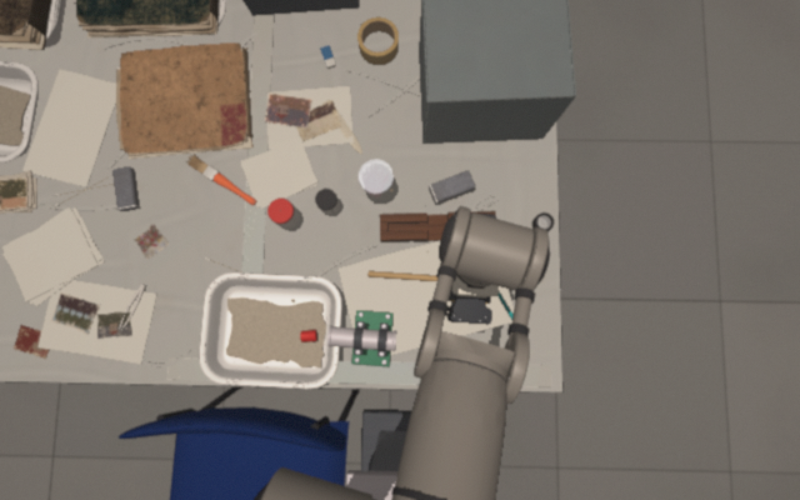

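The dowel lies flat on the paper, running from (370,262) to (410,320) in the side view, clear of tray and stand. The plug is in the tray at (309,337) in the top view. The jars, buds, weight and loupe are at their original pixels, and the gripper is high and touching nothing. I'm handing in.

```bash
python3 -c "
from cell import workorder
print(workorder.hand_in())"
```

```text
the job is handed in; nothing more can be done
None
```

The red plug is out of the tube and lying in the tray, and the dowel is back flat on the table, clear of the tray. I lifted the dowel from its block, laid it down, took it again about 22 mm from one end and pushed the plug through at about 7–8 N. I handed in at about 19 s of the 59 s allowed.

- **Last checks:** the plug lay in the tray about 40 mm beyond the tube's end. The dowel's top measured 13–14 mm above the table, against 15 expected. The jars, cotton buds, loupe and weight sat at the same image positions as at the start. The gripper was open and about 0.19 m up, touching nothing.
- **What went wrong:** my first grasp closed on air above the dowel. The fingertips really sit about 28 mm above the reported TCP height; the wrist and side cameras agreed on this. I measured the offset, used it for every later height, and the second grasp held. Nothing was disturbed by the miss.

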